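# Clear down the stamp-casting station

## Task

Clear down the casting station: lift every plaster stamp out of the mould and stand it, grip up, wholly on the drying board, without dropping it, and hang each nozzle bottle in the slotted rack by sliding its neck sideways into a slot of its own until it is fully home, with the flange resting on top of the plate. Once all the stamps are on the board, and not before, turn the pour counter's reset knob back to its zero stop. Leave the eraser and the metal wedge sharpener where they are.

Things in the scene. Friction and masses are not known exactly. Their poses are not given: they have to be found in the camera images.
- mould: Grey open mould fixed to the table, 72 mm (its x) by 226 mm (its y), 22 mm tall, with three square cavities 48x48 mm, 14 mm deep, centred at its y = -75, 0 and +75 mm; cavity floors are 8 mm above its underside. Origin: centre of the underside.
- cast_0: Plaster printing stamp, one of up to three alike: square base 44x44x16 mm with a round upright grip 18 mm across and 34 mm tall on top (50 mm tall in all, 70 g). Origin: centre of the underside, z up through the grip. Starts in a mould cavity; absent in some starts.
- cast_1: Plaster printing stamp, one of up to three alike: square base 44x44x16 mm with a round upright grip 18 mm across and 34 mm tall on top (50 mm tall in all, 70 g). Origin: centre of the underside, z up through the grip. Starts in a mould cavity; absent in some starts.
- cast_2: Plaster printing stamp, one of up to three alike: square base 44x44x16 mm with a round upright grip 18 mm across and 34 mm tall on top (50 mm tall in all, 70 g). Origin: centre of the underside, z up through the grip. Starts in a mould cavity; absent in some starts.
- board: Plywood drying board fixed to the table, 120 mm (its x) by 220 mm (its y), a flat 3 mm panel without rim, its top 3 mm above the table. Origin: centre of the underside. Room for three stamps in a row along its y.
- board_top (a point): Centre of the top face of the drying board, axes as the board's.
- rack: Bottle rack fixed to the table: horizontal aluminium plate 70 mm (its x) by 150 mm (its y), 6 mm thick, its top 130 mm above the table, on two thin posts at its back (+x) edge and a dark foot plate 8 mm thick, 80 mm deep. Two slots 20 mm wide, with rounded mouths, at its y = -36 and +36 mm, are open at the front edge (its x = -35 mm) and closed at its x = +10 mm. Bottles go in along its +x. A hanging bottle's underside is 58 mm above the table. Origin: centre of the foot.
- slot_0 (a point): Where the centre of the flange's underside rests when a bottle is fully home in the slot at the rack's y = -36 mm: on the plate's top face, 9 mm in front of the slot's closed end; axes as the rack's.
- slot_1 (a point): The same for the slot at the rack's y = +36 mm.
- bottle_0: White nozzle bottle, one of up to two alike, 120 g: round body 42 mm across, 48 mm tall, small shoulder (32 mm across) to 54 mm, thin neck 16 mm across from 54 to 72 mm, round flange (collar) 30 mm across and 4 mm thick from 72 to 76 mm, grey nozzle 15 mm across from 76 to 114 mm, to be gripped. Heights above its underside, whose centre is the origin; z up. Starts standing on the table; absent in some starts.
- bottle_1: White nozzle bottle, one of up to two alike, 120 g: round body 42 mm across, 48 mm tall, small shoulder (32 mm across) to 54 mm, thin neck 16 mm across from 54 to 72 mm, round flange (collar) 30 mm across and 4 mm thick from 72 to 76 mm, grey nozzle 15 mm across from 76 to 114 mm, to be gripped. Heights above its underside, whose centre is the origin; z up. Starts standing on the table; absent in some starts.
- bottle_0_collar (a point): Centre of the underside of that bottle's flange, 72 mm above the bottle's underside.
- bottle_1_collar (a point): Centre of the underside of that bottle's flange, 72 mm above the bottle's underside.
- counter: Pour counter fixed to the table: grey box 90x90x30 mm with a white dial and a black reset knob on top. Origin: centre of the underside; the zero mark lies along its +x.
- reset_knob (a joint): Angle of the reset knob in rad: 0 at its zero stop (white pointer along the counter's +x), growing as it is turned clockwise seen from above, to 4.2 at most; it is reset by turning anticlockwise seen from above. It stays where it is left (friction about 0.03 N m). Seen from above the pointer stands at the counter's yaw minus this angle.
- knob_grip (a point): Point on the knob's upright axis at mid-height of its grip bar, 50 mm above the table. The bar is 40 mm long, 12 mm wide and stands from 40 to 61 mm above the table, on a disc 42 mm across; the point's x axis runs along the bar to the pointer.
- eraser: Eraser in a card sleeve, 22x45x13 mm, bystander. Origin: underside.
- wedge_sharpener: Small metal wedge pencil sharpener, 16x25x14 mm, bystander. Origin: underside.
Mind the look-alikes: they are no part of the job. What is shaped like the cast_0 but red or yellow is not meant. Leave any pink look-alike of the cast_1 alone.

How it is judged:
By the outcome, as a careful person would: the job done as asked, in the order asked, and still so for the second after the job is handed in, with the robot touching nothing.
Of cast_0, cast_1, cast_2 only 2 to 3 are there at a start; the rules pass over those that are not, and their reading is None.
Of bottle_0, bottle_1 only 1 to 2 are there at a start; the rules pass over those that are not, and their reading is None.
At some moment in a run one of cast_0, cast_1, cast_2 may be knocked a few centimetres aside while the robot is not near it.
It also fails if it takes over 210 s, if anything falls off the work surface, if the arm or the gripper's body presses on something with over 40 N, if the wrist force passes 120 N, or if a joint passes its speed limit or range.

## Robot

A 6-joint arm with a two-finger parallel gripper is mounted at the origin on a cart in front of the work surface, level with it; the furniture and walls round the work are solid. World frame = base frame: x ahead of the robot, y to its left, z up, the work surface at z = 0. Lengths are in mm, angles in rad, forces in N, time in s.
With the tool pointing down it reaches from about 275 to 750 mm from the base axis. Payload 10.2 kg.
Tool frame: the origin (TCP) lies at the very end of the fingers, on their centre line; the grasp point (between the pads) lies 19 mm behind it; z points along the fingers, y is the line along which they close (so a half turn about z gives the same grasp; the last joint's range is limited). The gripper opens to 85 mm and grips with 20 to 120 N. Pads are 22 mm wide; open, the fingers measure 114 mm over their backs; the gripper's body (76 mm by 85 mm) begins 54 mm behind the grasp point. The pads swing forward as they close: fully open they stand 13 mm farther back than shut.
Start: joints at [-1.511, 0.313, 1.498, -0, 1.331, -0.223], TCP at [146.486, -504.156, 231.294] pointing down, gripper open.
Joint ranges: [-2.94, 2.94], [-0.97, 2.17], [0.19, 2.56], [-1.23, 4.37], [0.02, 3.11], [-2.88, 2.88]. Speed limits (rad/s): [2.39, 2.39, 3.01, 3.14, 3.14, 3.14].

## Interface

Orientations are given as a unit quaternion [w, x, y, z].
In Python, from rig import ctrl gives the robot as it stands.
- The arm moves only by the tool step_arm, never from a script. Its argument "increments" is a list of rows, each a list of 3 entries, a list of its own where there are three numbers: the shift along the tool's x, y, z in cm, then the turn, a rotation vector about the tool's x, y, z in degrees, then the opening in per cent of the stroke, from 0 (shut) to 100 (fully open). A call has 1 to 8 rows; each row is the pose to reach, as a shift and turn from the pose commanded when the call began, along the tool's axes at that moment; what a row does not reach only later rows make up. A row lasts 1/8 s, in which the tool goes at most 62.5 mm and 10.7 degrees, less where a joint would pass 70% of its speed; a pose out of reach is approached as far as the arm can. A call with a gripper value outside its range is refused whole. The fingers move at their own pace and stop on an object; "squeeze" is the grip in N (left out, the last holds). Time passes only in rows, so rows that repeat a pose let the fingers close. It gives the time, the measured TCP pose, the force, the opening and the grip force at its end, in the units of the state.
- ctrl.sense(): the state, without advancing time (a new reading comes with each control period).
- ctrl.capture(name): name is "scene" or "top" or "wrist"; returns a dict with "img" (480x640x3 uint8, red, green, blue), "fx", "fy", "cx", "cy" (pixels), "extrinsics" (4x4, takes a point from camera to world coordinates). Camera axes: x right, y down, z forward; pixel columns grow to the right and rows downward; lengths in mm; the calibration is good to about 2 mm. A picture is of the moment at which its call begins. There is no depth.
- ctrl.finish_job(): hands the job in; it is judged then, once.
The state is a dict: "time_s": time; "joints": joint angles; "dq": joint speeds; "tau": joint torques, N m; "eef_pos": TCP position; "ee_rot": TCP orientation; "force": force on the tool from outside, world axes, zero at the start; "wrist_torque": the same for the moment, N m; "grip_width": opening from 0.0 (shut) to 1.0 (fully open); "grip_force": force on a finger pad.
Only numpy, scipy, OpenCV 4.12 (cv2) and the standard library are available. Lean on these libraries where they do the work, as an engineer would, in place of code of your own. Each camera call takes 0.05 s, during which the arm holds its last target. There are 200 camera calls.

## Working session

There is one attempt and no reset: what is moved stays moved. The work goes in short steps, Python scripts to look and compute and a tool call to move; the robot and the scene stay as the last step left them, time stands still between calls to the robot, and variables do not carry over. Pictures are saved under pics/ and viewed, at most 14 in all, crops included, and the job is handed in when it is done.

Besides the shell and the picture viewer there is one more tool, called by a JSON object that holds its "method" and its "body", one argument or row to a line. step_arm: Moves the arm, as the interface text tells. Its arguments: {"type":"object","properties":{"increments":{"type":"array"},"squeeze":{"type":"number"}},"required":["increments"]}

```bash
mkdir -p pics; ls; python3 - <<'E'
from rig import ctrl
import cv2,numpy as np
for n in ["scene","top"]:
    c=ctrl.capture(n); cv2.imwrite(f"pics/{n}0.png",c["img"][:,:,::-1]); print(n,c["fx"],c["fy"],c["cx"],c["cy"],np.round(c["extrinsics"],4).tolist())
s=ctrl.sense(); print(s)
E
```

```text
pics
scene 619.3426909763875 619.3426909763875 323.05082076279604 234.55789372430652 [[0.7784, -0.301, 0.5509, -225.3174], [-0.6276, -0.3944, 0.6712, -1046.9006], [0.0153, -0.8682, -0.4959, 780.9835], [0.0, 0.0, 0.0, 1.0]]
top 595.1056210445212 595.1056210445212 324.6951731626876 238.68043582884832 [[-0.0141, -0.9966, 0.0813, 415.2709], [-0.9999, 0.0139, -0.0031, -121.4197], [0.002, -0.0813, -0.9967, 1409.9964], [0.0, 0.0, 0.0, 1.0]]
{'time_s': 0.1, 'joints': array([-1.51138217e+00,  3.13433321e-01,  1.49831207e+00, -1.54272541e-05,
        1.33100122e+00, -2.23397904e-01]), 'dq': array([-0.00039666, -0.00055199, -0.00401375, -0.00048716,  0.0002344 ,
        0.00119752]), 'tau': array([ 3.24509136e-03, -4.12894893e+01, -2.60139585e+01, -1.01889891e-04,
        3.00638567e-03,  2.21890453e-06]), 'eef_pos': array([ 146.47771753, -503.93200015,  230.79066731]), 'ee_rot': array([-5.75653758e-04,  9.90018392e-01,  1.40937045e-01,  3.97878729e-05]), 'force': array([ 0.20157567,  0.77188274, -0.04708471]), 'wrist_torque': array([-0.01616448, -0.00180729, -0.00117787]), 'grip_force': 0.0, 'grip_width': 1.0020491054727863}
```

View pics/scene0.png

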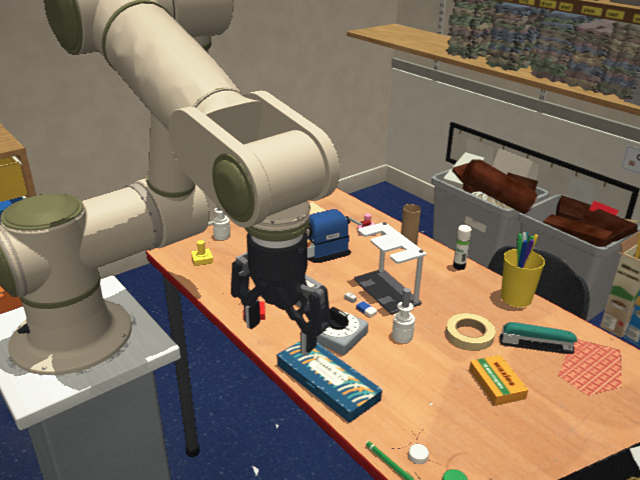

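View pics/top0.png

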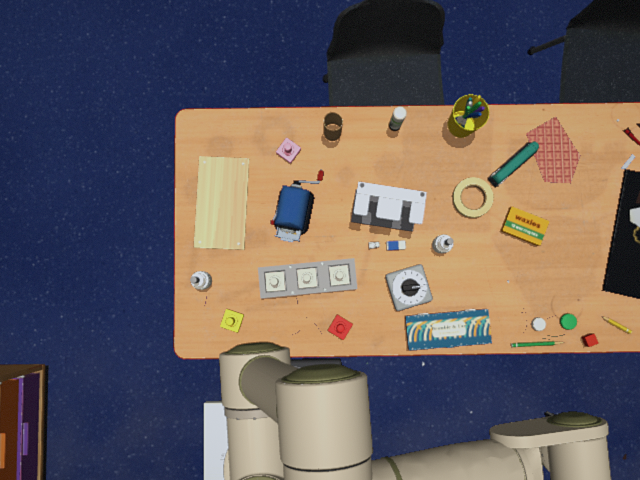

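```bash
cat > h.py <<'E'
import cv2,numpy as np
from rig import ctrl
from scipy.spatial.transform import Rotation as R
def ray(c,u,v,z):
    E=c["extrinsics"];d=E[:3,:3]@np.array([(u-c["cx"])/c["fx"],(v-c["cy"])/c["fy"],1]);o=E[:3,3]
    return (o+d*(z-o[2])/d[2])[:2]
def proj(c,p):
    E=c["extrinsics"];q=E[:3,:3].T@(np.array(p)-E[:3,3]);return np.array([c["fx"]*q[0]/q[2]+c["cx"],c["fy"]*q[1]/q[2]+c["cy"]])
def tcp():
    s=ctrl.sense();q=s["ee_rot"];return np.array(s["eef_pos"]),R.from_quat([q[1],q[2],q[3],q[0]]),s
def rel(target,yaw=None):
    """print shift in tool axes (cm) and turn about tool z (deg); yaw = world yaw of the tool y (closing) line"""
    p,r,s=tcp(); d=r.inv().apply(np.array(target)-p)/10
    y=r.apply([0,1,0]); y0=np.degrees(np.arctan2(y[1],y[0])); t=''
    if yaw is not None:
        a=(yaw-y0+90)%180-90; t=f" turn z {-a:.1f} (or {-(a-180*np.sign(a)):.1f}) j6 {np.degrees(s['joints'][5]):.0f}"
    print("pos",p.round(1),"closing yaw",y0.round(1),"shift",d.round(2),t)
E
python3 - <<'E'
from h import *
c=ctrl.capture("top");im=c["img"]
cv2.imwrite("pics/crop1.png",cv2.resize(im[130:320,180:460,::-1],None,fx=2.8,fy=2.8,interpolation=cv2.INTER_CUBIC))
hsv=cv2.cvtColor(im,cv2.COLOR_RGB2HSV)
g=((hsv[...,1]<60)&(hsv[...,2]>90)).astype(np.uint8)
n,l,st,ce=cv2.connectedComponentsWithStats(g)
for i in range(1,n):
    if st[i,4]>60 and 100<ce[i][1]<340: 
        cn=cv2.findContours((l==i).astype(np.uint8),0,2)[0][0]
        print(ce[i].round(1),st[i].tolist(),[np.round(k,1) if np.isscalar(k) else np.round(k,1).tolist() for k in cv2.minAreaRect(cn)],ray(c,*ce[i],0).round(0))
E
```

```text
[399.2 113.4] [393, 107, 14, 14, 157] [[399.5, 113.5], [13.0, 13.0], np.float64(90.0)] [ 832. -310.]
[288.  148.7] [276, 138, 24, 23, 243] [[287.9, 149.2], [17.2, 17.6], np.float64(36.9)] [749. -41.]
[627.9 161.6] [621, 154, 14, 15, 80] [[627.7, 162.0], [4.6, 17.8], np.float64(37.9)] [ 706. -858.]
[389.  202.9] [353, 182, 74, 47, 2254] [[388.8, 206.4], [70.9, 41.1], np.float64(8.7)] [ 614. -281.]
[209.1 222.8] [200, 192, 16, 56, 262] [[209.6, 219.8], [12.9, 56.4], np.float64(6.8)] [572. 149.]
[634.9 216. ] [630, 207, 10, 21, 162] [[634.5, 217.0], [20.0, 9.0], np.float64(90.0)] [ 574. -867.]
[287.5 234.6] [274, 227, 27, 15, 265] [[287.1, 234.6], [25.7, 12.4], np.float64(8.1)] [541. -38.]
[442.8 243.5] [433, 234, 21, 19, 285] [[443.0, 243.0], [18.0, 20.0], np.float64(90.0)] [ 515. -406.]
[401.5 244.6] [398, 240, 8, 10, 71] [[401.5, 244.5], [9.0, 7.0], np.float64(90.0)] [ 514. -308.]
[373.5 244.6] [369, 242, 11, 7, 66] [[374.0, 245.0], [6.0, 10.0], np.float64(90.0)] [ 514. -242.]
[307.1 277.9] [258, 258, 99, 40, 3034] [[307.0, 277.9], [31.2, 97.3], np.float64(84.5)] [438. -83.]
[408.7 287.1] [386, 264, 47, 47, 1254] [[408.8, 287.1], [38.6, 38.1], np.float64(73.1)] [ 413. -323.]
[200.4 279.8] [190, 271, 22, 19, 291] [[200.5, 280.0], [19.1, 19.1], np.float64(45.0)] [437. 169.]
[445.8 328.5] [423, 317, 46, 24, 654] [[445.6, 328.7], [20.5, 46.6], np.float64(85.6)] [ 315. -407.]
[472.4 324.9] [468, 316, 15, 21, 89] [[472.2, 324.1], [8.9, 23.8], np.float64(30.1)] [ 322. -470.]
[485.9 326.2] [483, 317, 7, 19, 66] [[486.2, 326.3], [4.9, 17.9], np.float64(14.0)] [ 319. -502.]
[538.5 323.8] [532, 318, 14, 13, 151] [[538.5, 324.0], [12.0, 13.0], np.float64(90.0)] [ 322. -626.]
[413.1 329.9] [409, 321, 15, 21, 78] [[413.8, 329.7], [6.9, 24.4], np.float64(31.0)] [ 312. -330.]
```

View pics/crop1.png

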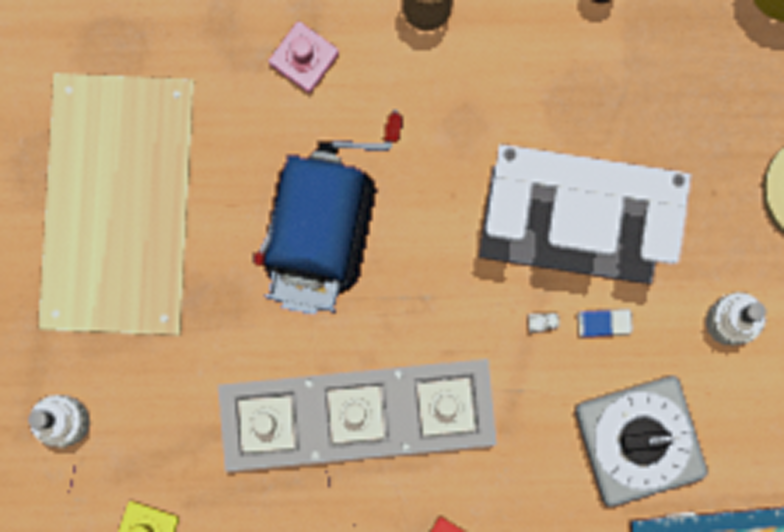

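```bash
python3 - <<'E'
from h import *
c=ctrl.capture("top")
def P(pts,z): return np.array([ray(c,180+(u+.5)/2.8-.5,130+(v+.5)/2.8-.5,z) for u,v in pts])
def rect(n,pts,z):
    p=P(pts,z);e=[p[(i+1)%4]-p[i] for i in range(4)]
    print(n,p.mean(0).round(1),[(round(np.linalg.norm(k),1),round(np.degrees(np.arctan2(k[1],k[0])),1)) for k in e])
rect("board",[(54,73),(193,80),(179,334),(39,327)],3)
rect("mould",[(219,385),(487,361),(495,445),(229,472)],22)
rect("rack",[(500,146),(690,174),(680,262),(487,235)],130)
rect("counter",[(576,405),(676,376),(706,478),(610,508)],30)
print("casts",P([(263,425),(353,416),(446,407)],58).round(1).tolist())
print("bottle nozzle tops",P([(40,420),(753,313)],114).round(1).tolist())
print("bottle flange",P([(58,422),(735,321)],60).round(1).tolist())
print("knob",P([(645,440),(672,438)],61).round(1).tolist())
print("slots end",P([(543,185),(635,198)],130).round(1).tolist())
E
```

```text
board [620.9 119.5] [(np.float64(119.2), np.float64(-93.7)), (np.float64(218.2), np.float64(176.7)), (np.float64(118.6), np.float64(86.3)), (np.float64(218.2), np.float64(-3.2))]
mould [436.9 -84.2] [(np.float64(224.1), np.float64(-85.7)), (np.float64(70.1), np.float64(-175.6)), (np.float64(221.7), np.float64(95.0)), (np.float64(72.6), np.float64(6.3))]
rack [ 596.2 -268.5] [(np.float64(149.0), np.float64(-99.3)), (np.float64(69.2), np.float64(172.0)), (np.float64(150.5), np.float64(81.2)), (np.float64(70.4), np.float64(-9.3))]
counter [ 412.1 -319. ] [(np.float64(86.4), np.float64(-74.7)), (np.float64(87.3), np.float64(-165.1)), (np.float64(83.1), np.float64(106.4)), (np.float64(88.9), np.float64(17.1))]
casts [[429.9, -8.6], [436.1, -81.5], [442.3, -156.9]]
bottle nozzle tops [[435.6, 159.7], [511.1, -396.2]]
bottle flange [[434.6, 156.8], [508.7, -392.8]]
knob [[413.4, -317.0], [414.7, -338.8]]
slots end [[611.7, -233.0], [600.5, -304.1]]
```

```bash
python3 - <<'E'
from h import *
rel([445,-82,230],-88)
E
```

```text
pos [ 146.5 -504.   231. ] closing yaw -73.8 shift [ 40.44 -32.2    0.13]  turn z 14.2 (or -165.8) j6 -13
```

{"method": "step_arm", "body": {
  "increments": [
    [[10,-8,0],[0,0,4],50],
    [[20,-16,0],[0,0,8],50],
    [[30,-24,0],[0,0,12],50],
    [[40.4,-32.2,0],[0,0,14.2],50],
    [[40.4,-32.2,0],[0,0,14.2],50],
    [[40.4,-32.2,0],[0,0,14.2],50],
    [[40.4,-32.2,0],[0,0,14.2],50],
    [[40.4,-32.2,0],[0,0,14.2],50]
  ]
}}

```text
time_s: 1.2
eef_pos: [435.9, -93.9, 231.4]
ee_rot: [0.0, 1.0, 0.017, 0.0]
force: [0.4, -0.7, 0.1]
grip_width: 0.502
grip_force: 0.0
```

{"method": "step_arm", "body": {
  "increments": [
    [[0,0,0],[0,0,0],50],
    [[0,0,0],[0,0,0],50]
  ]
}}

```text
time_s: 1.45
eef_pos: [434.7, -96.0, 231.1]
ee_rot: [0.0, 1.0, 0.018, -0.0]
force: [-0.3, -0.3, 0.5]
grip_width: 0.498
grip_force: 0.0
```

```bash
python3 - <<'E'
from h import *
rel([436,-82,100],-88)
c=ctrl.capture("wrist");cv2.imwrite("pics/w1.png",c["img"][:,:,::-1]);print(np.round(c["extrinsics"],3).tolist(),c["fx"])
E
```

```text
pos [434.7 -96.  231.1] closing yaw -88.0 shift [ 0.19 -1.4  13.11]  turn z 0.0 (or -180.0) j6 60
[[0.036, -0.949, -0.312, 515.152], [-0.999, -0.034, -0.011, -93.757], [-0.0, 0.313, -0.95, 373.111], [0.0, 0.0, 0.0, 1.0]] 339.80217268788164
```

View pics/w1.png

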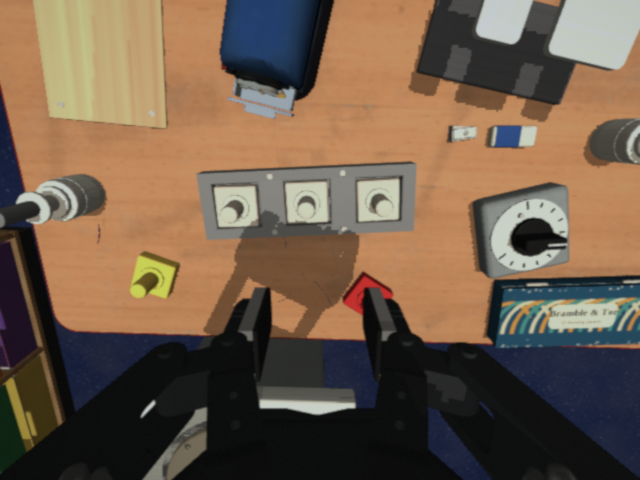

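```bash
python3 - <<'E'
from h import *
c=ctrl.capture("wrist")
im=c["img"]
w=np.hstack([cv2.resize(im[160:250,190:430,::-1],None,fx=3,fy=3,interpolation=cv2.INTER_CUBIC)]); d=cv2.resize(im[170:290,460:580,::-1],None,fx=3,fy=3,interpolation=cv2.INTER_CUBIC)
o=np.zeros((640,720,3),np.uint8);o[:270,:]=w;o[275:635,:360]=d
cv2.imwrite("pics/w2.png",o)
for p in [(231,211),(306,209),(380,206)]: print(ray(c,*p,58).round(1))
for n,p in dict(b=(436,-82,58),brd=(620.9,119.5,3),rack=(596.2,-268.5,130)).items(): print(n,proj(c,p).round(0))
E
```

```text
[433.  -15.2]
[437.5 -86.7]
[ 442.8 -156.8]
b [301. 210.]
brd [91. -4.]
rack [606.  -6.]
```

View pics/w2.png

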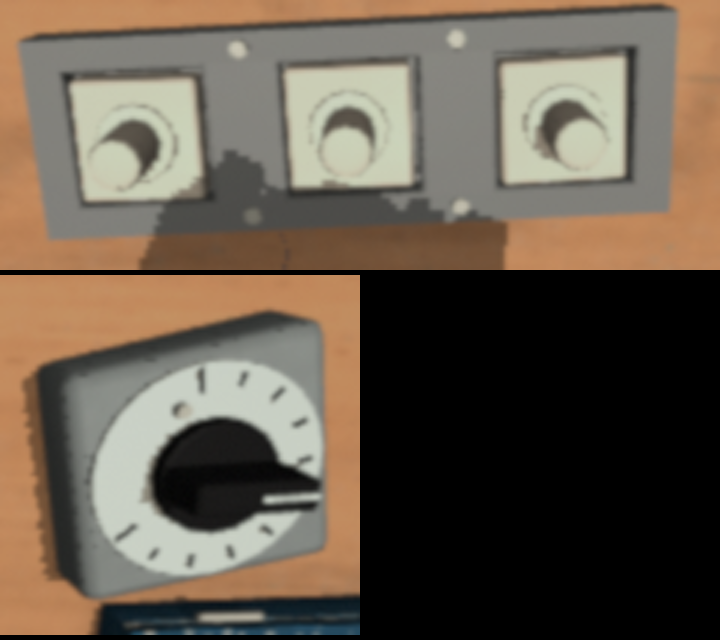

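```bash
python3 - <<'E'
from h import *
c=ctrl.capture("wrist")
for p in [(228,214.7),(305,210.3),(383.3,207.7)]: print(ray(c,*p,58).round(1))
rel([442.2,-156.5,110],-88)
E
```

```text
[429.3 -12.5]
[436.1 -86.1]
[ 441.1 -160.4]
pos [434.5 -96.9 231.3] closing yaw -88.1 shift [ 0.58  5.98 12.13]  turn z -0.1 (or 179.9) j6 60
```

{"method": "step_arm", "body": {
  "increments": [
    [[0.3,3.5,4],[0,0,0],50],
    [[0.5,6.2,9],[0,0,0],50],
    [[0.5,6.2,13],[0,0,0],50],
    [[0.5,6.2,16],[0,0,0],50],
    [[0.5,6.2,18],[0,0,0],50],
    [[0.5,6.2,19.5],[0,0,0],50],
    [[0.5,6.2,20.1],[0,0,0],50],
    [[0.5,6.2,20.1],[0,0,0],50]
  ]
}}

```text
time_s: 2.6
eef_pos: [442.2, -157.8, 30.5]
ee_rot: [0.0, 1.0, 0.017, 0.0]
force: [-0.9, -0.3, 0.0]
grip_width: 0.501
grip_force: 0.0
```

{"method": "step_arm", "body": {
  "increments": [
    [[0,0,0],[0,0,0],0],
    [[0,0,0],[0,0,0],0],
    [[0,0,0],[0,0,0],0],
    [[0,0,0],[0,0,0],0],
    [[0,0,0],[0,0,0],0]
  ],
  "squeeze": 40
}}

```text
time_s: 3.22
eef_pos: [442.7, -158.6, 31.1]
ee_rot: [0.001, 1.0, 0.018, 0.001]
force: [-1.9, -5.0, 1.7]
grip_width: 0.193
grip_force: 39.3
```

{"method": "step_arm", "body": {
  "increments": [
    [[0,0,-1],[0,0,0],0],
    [[0,0,-2.5],[0,0,0],0],
    [[0,0,-4.5],[0,0,0],0]
  ]
}}

```text
time_s: 3.6
eef_pos: [442.0, -157.3, 76.1]
ee_rot: [-0.0, 1.0, 0.017, -0.0]
force: [0.0, -0.7, -0.9]
grip_width: 0.2
grip_force: 39.6
```

```bash
python3 - <<'E'
from h import *
rel([682.9,115.9,160],-88)
c=ctrl.capture("wrist");cv2.imwrite("pics/w3.png",c["img"][:,:,::-1])
E
```

```text
pos [ 442.  -157.3   76.1] closing yaw -88.0 shift [ 25.03 -26.47  -8.38]  turn z 0.0 (or -180.0) j6 54
```

View pics/w3.png

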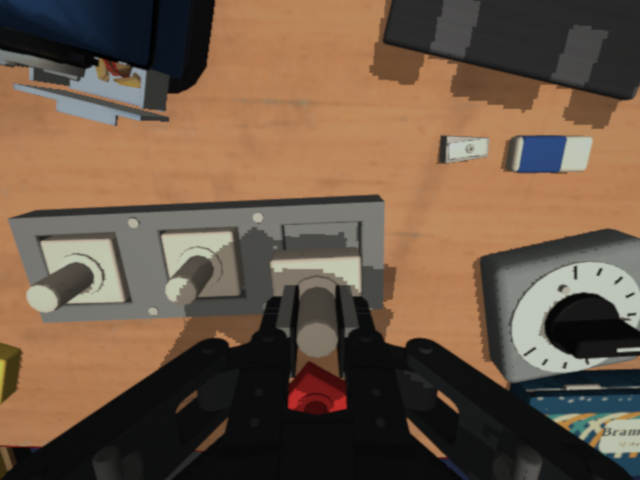

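{"method": "step_arm", "body": {
  "increments": [
    [[0,0,-5],[0,0,0],0],
    [[0.5,-6,-10],[0,0,0],0],
    [[0.9,-12,-12],[0,0,0],0],
    [[0.9,-18,-12],[0,0,0],0],
    [[2,-24,-12],[0,0,0],0],
    [[8,-26.5,-12],[0,0,0],0],
    [[14,-26.5,-12],[0,0,0],0],
    [[19,-26.5,-11],[0,0,0],0]
  ]
}}

```text
time_s: 4.65
eef_pos: [624.7, 115.0, 185.8]
ee_rot: [-0.0, 1.0, 0.018, 0.001]
force: [-0.2, -0.6, -0.3]
grip_width: 0.196
grip_force: 39.6
```

{"method": "step_arm", "body": {
  "increments": [
    [[4,0,3],[0,0,0],0],
    [[6,0,6],[0,0,0],0],
    [[6,0,9],[0,0,0],0],
    [[6,0,11],[0,0,0],0],
    [[6,0,11],[0,0,0],0]
  ]
}}

```text
time_s: 5.28
eef_pos: [682.0, 116.1, 74.2]
ee_rot: [-0.0, 1.0, 0.018, -0.001]
force: [0.1, 0.3, 0.3]
grip_width: 0.195
grip_force: 39.6
```

```bash
python3 - <<'E'
from h import *
rel([682.9,115.9,26.5])
c=ctrl.capture("wrist");im=c["img"]
cv2.imwrite("pics/w4.png",im[:,:,::-1])
E
```

```text
pos [682.  116.1  74.2] closing yaw -88.0 shift [0.1  0.03 4.77]
```

View pics/w4.png

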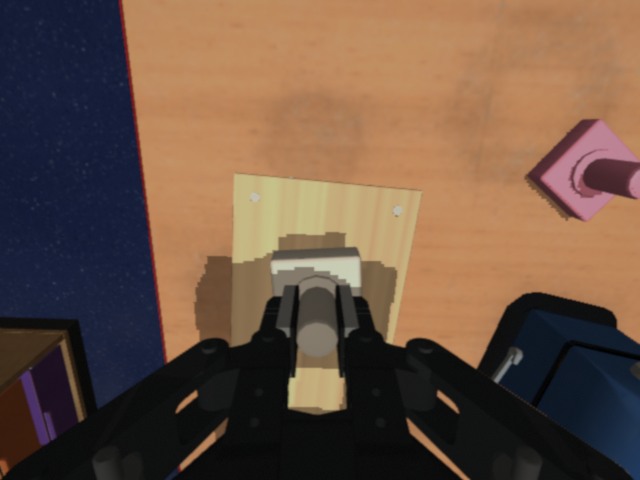

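{"method": "step_arm", "body": {
  "increments": [
    [[0,0,2],[0,0,0],0],
    [[0,0,3.6],[0,0,0],0],
    [[0,0,4.3],[0,0,0],0],
    [[0,0,4.6],[0,0,0],0],
    [[0,0,4.8],[0,0,0],0],
    [[0,0,4.8],[0,0,0],0]
  ]
}}

```text
time_s: 6.08
eef_pos: [682.9, 116.0, 27.6]
ee_rot: [-0.0, 1.0, 0.017, 0.0]
force: [-0.5, -0.8, -1.1]
grip_width: 0.197
grip_force: 39.6
```

{"method": "step_arm", "body": {
  "increments": [
    [[0,0,0.1],[0,0,0],0],
    [[0,0,0.15],[0,0,0],0],
    [[0,0,0.15],[0,0,0],0]
  ]
}}

```text
time_s: 6.45
eef_pos: [682.8, 116.0, 26.1]
ee_rot: [0.0, 1.0, 0.017, 0.0]
force: [-1.4, -0.4, 1.5]
grip_width: 0.194
grip_force: 39.9
```

{"method": "step_arm", "body": {
  "increments": [
    [[0,0,0.1],[0,0,0],0],
    [[0,0,0.1],[0,0,0],0]
  ]
}}

```text
time_s: 6.7
eef_pos: [682.9, 115.9, 26.0]
ee_rot: [0.0, 1.0, 0.018, 0.0]
force: [-4.2, -1.5, 7.6]
grip_width: 0.199
grip_force: 40.6
```

{"method": "step_arm", "body": {
  "increments": [
    [[0,0,0],[0,0,0],25],
    [[0,0,0],[0,0,0],45],
    [[0,0,0],[0,0,0],50],
    [[0,0,-2],[0,0,0],50],
    [[0,0,-7],[0,0,0],50],
    [[0,0,-12],[0,0,0],50],
    [[-4,0,-16],[0,0,0],50],
    [[-10,0,-16],[0,0,0],50]
  ]
}}

```text
time_s: 7.7
eef_pos: [583.5, 112.3, 189.2]
ee_rot: [0.0, 1.0, 0.017, 0.004]
force: [0.6, -0.3, -0.8]
grip_width: 0.5
grip_force: 0.0
```

{"method": "step_arm", "body": {
  "increments": [
    [[-5,0,0],[0,0,0],50],
    [[-10,2,0],[0,0,0],50],
    [[-14,8,0],[0,0,0],50],
    [[-14.5,14,0],[0,0,0],50],
    [[-14.5,18,0],[0,0,0],50],
    [[-14.5,18,0],[0,0,0],50]
  ]
}}

```text
time_s: 8.45
eef_pos: [444.3, -74.9, 186.2]
ee_rot: [0.001, 1.0, 0.015, 0.001]
force: [-0.1, 0.5, -0.5]
grip_width: 0.496
grip_force: 0.0
```

```bash
python3 - <<'E'
from h import *
rel([436.1,-84,30.5],-88)
c=ctrl.capture("top");im=c["img"]
cv2.imwrite("pics/t2.png",cv2.resize(im[130:320,180:460,::-1],None,fx=2.8,fy=2.8,interpolation=cv2.INTER_CUBIC))
E
```

```text
pos [444.3 -74.9 186.2] closing yaw -88.2 shift [-0.88  0.86 15.56]  turn z -0.2 (or 179.8) j6 64
```

View pics/t2.png

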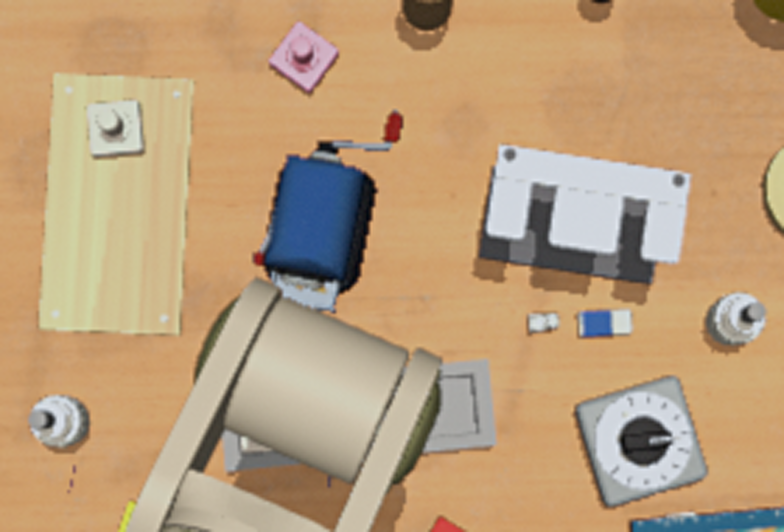

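{"method": "step_arm", "body": {
  "increments": [
    [[-0.8,0.8,4],[0,0,0],50],
    [[-0.8,0.8,8],[0,0,0],50],
    [[-0.8,0.8,12],[0,0,0],50],
    [[-0.8,0.8,14],[0,0,0],50],
    [[-0.8,0.8,15.3],[0,0,0],50],
    [[-0.8,0.8,15.5],[0,0,0],50],
    [[-0.8,0.8,15.5],[0,0,0],50]
  ]
}}

```text
time_s: 9.38
eef_pos: [436.9, -80.7, 30.5]
ee_rot: [0.0, 1.0, 0.018, 0.001]
force: [0.0, -0.0, -0.2]
grip_width: 0.499
grip_force: 0.0
```

{"method": "step_arm", "body": {
  "increments": [
    [[0,0,0],[0,0,0],0],
    [[0,0,0],[0,0,0],0],
    [[0,0,0],[0,0,0],0],
    [[0,0,0],[0,0,0],0],
    [[0,0,0],[0,0,0],0]
  ],
  "squeeze": 40
}}

```text
time_s: 10.0
eef_pos: [437.8, -83.4, 31.3]
ee_rot: [0.003, 1.0, 0.018, 0.002]
force: [-4.7, -15.4, 6.8]
grip_width: 0.198
grip_force: 39.8
```

{"method": "step_arm", "body": {
  "increments": [
    [[0,0,-1],[0,0,0],0],
    [[0,0,-4],[0,0,0],0],
    [[0,0,-9],[0,0,0],0],
    [[0,0,-14],[0,0,0],0],
    [[0,0,-16],[0,0,0],0],
    [[0,0,-16],[0,0,0],0]
  ]
}}

```text
time_s: 10.75
eef_pos: [436.9, -80.9, 191.0]
ee_rot: [0.001, 1.0, 0.017, 0.001]
force: [-0.2, 0.3, -1.4]
grip_width: 0.195
grip_force: 39.8
```

```bash
python3 - <<'E'
from h import *
rel([620.9,119.5,74],-88)
E
```

```text
pos [436.9 -80.9 191. ] closing yaw -88.0 shift [ 19.05 -19.4   11.73]  turn z 0.0 (or -180.0) j6 62
```

{"method": "step_arm", "body": {
  "increments": [
    [[0.5,-6,0],[0,0,0],0],
    [[0.5,-12,0],[0,0,0],0],
    [[2,-17,0],[0,0,0],0],
    [[7,-19.4,0],[0,0,0],0],
    [[13,-19.4,0],[0,0,0],0],
    [[19,-19.4,1],[0,0,0],0],
    [[19,-19.4,6],[0,0,0],0],
    [[19,-19.4,11.7],[0,0,0],0]
  ]
}}

```text
time_s: 11.75
eef_pos: [619.4, 119.7, 69.7]
ee_rot: [-0.0, 1.0, 0.017, -0.001]
force: [0.5, -0.3, -1.1]
grip_width: 0.194
grip_force: 39.8
```

{"method": "step_arm", "body": {
  "increments": [
    [[0,0,2],[0,0,0],0],
    [[0,0,3.5],[0,0,0],0],
    [[0,0,4.3],[0,0,0],0],
    [[0,0,4.6],[0,0,0],0],
    [[0,0,4.6],[0,0,0],0]
  ]
}}

```text
time_s: 12.38
eef_pos: [619.9, 119.8, 27.3]
ee_rot: [-0.0, 1.0, 0.017, 0.0]
force: [-0.6, 0.4, -0.2]
grip_width: 0.194
grip_force: 39.8
```

{"method": "step_arm", "body": {
  "increments": [
    [[0,0,0.08],[0,0,0],0],
    [[0,0,0.15],[0,0,0],0],
    [[0,0,0.15],[0,0,0],0]
  ]
}}

```text
time_s: 12.75
eef_pos: [619.9, 119.7, 26.1]
ee_rot: [0.0, 1.0, 0.017, 0.0]
force: [-1.4, -0.8, 5.9]
grip_width: 0.199
grip_force: 40.5
```

Contact; release, back to the third.

{"method": "step_arm", "body": {
  "increments": [
    [[0,0,0],[0,0,0],25],
    [[0,0,0],[0,0,0],45],
    [[0,0,0],[0,0,0],50],
    [[0,0,-2],[0,0,0],50],
    [[0,0,-6],[0,0,0],50],
    [[-3,0,-11],[0,0,0],50],
    [[-8,2,-13],[0,0,0],50],
    [[-13,6,-13],[0,0,0],50]
  ]
}}

```text
time_s: 13.75
eef_pos: [492.4, 56.2, 158.2]
ee_rot: [0.0, 1.0, 0.019, 0.003]
force: [1.5, -0.9, 0.3]
grip_width: 0.501
grip_force: 0.0
```

{"method": "step_arm", "body": {
  "increments": [
    [[-5,4,0],[0,0,0],50],
    [[-6,7,0],[0,0,0],50],
    [[-6,7,0],[0,0,0],50]
  ]
}}

```text
time_s: 14.12
eef_pos: [435.3, -17.2, 156.8]
ee_rot: [0.0, 1.0, 0.016, 0.001]
force: [-0.3, 0.0, -0.3]
grip_width: 0.498
grip_force: 0.0
```

```bash
python3 - <<'E'
from h import *
rel([430,-9.5,30.5],-88)
c=ctrl.capture("wrist");im=c["img"]
print(proj(c,[430,-9.5,58]).round(1))
cv2.imwrite("pics/w5.png",im[:,:,::-1])
E
```

```text
pos [435.3 -17.2 156.8] closing yaw -88.2 shift [-0.53 -0.8  12.63]  turn z -0.2 (or 179.8) j6 70
[305.5 243.7]
```

View pics/w5.png

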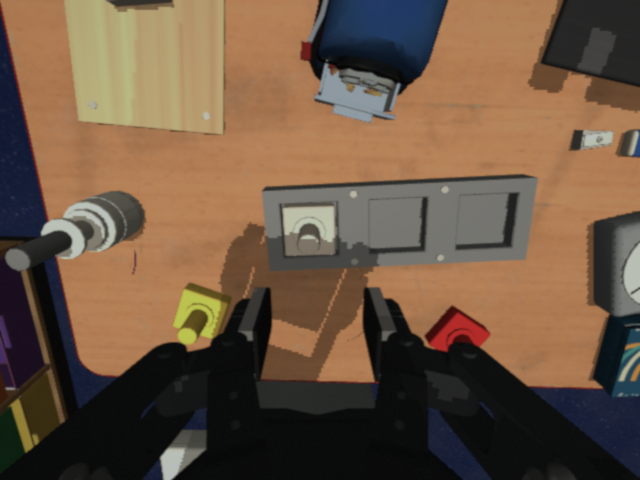

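{"method": "step_arm", "body": {
  "increments": [
    [[-0.5,-0.7,4],[0,0,0],50],
    [[-0.5,-0.7,8],[0,0,0],50],
    [[-0.5,-0.7,11],[0,0,0],50],
    [[-0.5,-0.7,12.4],[0,0,0],50],
    [[-0.5,-0.7,12.6],[0,0,0],50],
    [[-0.5,-0.7,12.6],[0,0,0],50]
  ]
}}

```text
time_s: 14.92
eef_pos: [430.8, -8.9, 30.2]
ee_rot: [0.0, 1.0, 0.018, 0.001]
force: [-0.5, -1.0, 0.3]
grip_width: 0.497
grip_force: 0.0
```

{"method": "step_arm", "body": {
  "increments": [
    [[0,0,0],[0,0,0],0],
    [[0,0,0],[0,0,0],0],
    [[0,0,0],[0,0,0],0],
    [[0,0,0],[0,0,0],0],
    [[0,0,0],[0,0,0],0]
  ]
}}

```text
time_s: 15.55
eef_pos: [430.8, -9.3, 30.1]
ee_rot: [0.0, 1.0, 0.017, 0.001]
force: [-1.1, -1.4, 7.6]
grip_width: 0.197
grip_force: 39.2
```

{"method": "step_arm", "body": {
  "increments": [
    [[0,0,-1],[0,0,0],0],
    [[0,0,-4],[0,0,0],0],
    [[0,0,-9],[0,0,0],0],
    [[0,0,-12],[0,0,0],0],
    [[0,0,-12],[0,0,0],0]
  ]
}}

```text
time_s: 16.18
eef_pos: [430.9, -9.0, 151.3]
ee_rot: [0.001, 1.0, 0.017, 0.002]
force: [-0.4, -1.0, -1.7]
grip_width: 0.198
grip_force: 39.5
```

```bash
python3 - <<'E'
from h import *
rel([558.9,123,74],-88)
E
```

```text
pos [430.9  -9.  151.3] closing yaw -88.0 shift [ 13.23 -12.75   7.77]  turn z 0.0 (or -180.0) j6 71
```

{"method": "step_arm", "body": {
  "increments": [
    [[0.5,-6,0],[0,0,0],0],
    [[3,-10.5,0],[0,0,0],0],
    [[7,-12.8,0],[0,0,0],0],
    [[13.2,-12.8,1],[0,0,0],0],
    [[13.2,-12.8,6],[0,0,0],0],
    [[13.2,-12.8,10],[0,0,0],0],
    [[13.2,-12.8,12.3],[0,0,0],0],
    [[13.2,-12.8,12.3],[0,0,0],0]
  ]
}}

```text
time_s: 17.18
eef_pos: [556.2, 123.6, 24.0]
ee_rot: [-0.0, 1.0, 0.017, -0.002]
force: [0.1, -0.9, -1.3]
grip_width: 0.193
grip_force: 43.5
```

{"method": "step_arm", "body": {
  "increments": [
    [[0,0,0.1],[0,0,0],0],
    [[0,0,0.2],[0,0,0],0],
    [[0,0,0.25],[0,0,0],0],
    [[0,0,0.25],[0,0,0],0]
  ]
}}

```text
time_s: 17.68
eef_pos: [557.6, 123.6, 23.9]
ee_rot: [0.0, 1.0, 0.017, 0.0]
force: [0.1, 0.3, -0.1]
grip_width: 0.19
grip_force: 43.5
```

```bash
python3 - <<'E'
from h import *
rel([558.9,123,74],-88); s=tcp()[2]; print(s["force"],s["grip_force"])
c=ctrl.capture("wrist");im=c["img"]
cv2.imwrite("pics/w6.png",im[:,:,::-1])
E
```

```text
pos [557.6 123.6  23.9] closing yaw -88.0 shift [ 0.13  0.06 -5.01]  turn z 0.0 (or -180.0) j6 89
[ 0.05424491  0.2556179  -0.08420825] 43.511701226234436
```

View pics/w6.png

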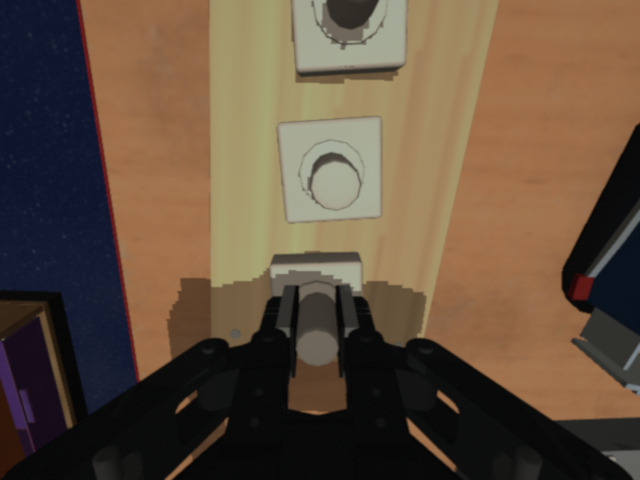

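{"method": "step_arm", "body": {
  "increments": [
    [[0,0,0.1],[0,0,0],0],
    [[0,0,0.1],[0,0,0],0],
    [[0,0,0.1],[0,0,0],0]
  ]
}}

```text
time_s: 18.1
eef_pos: [557.6, 123.6, 22.8]
ee_rot: [-0.0, 1.0, 0.017, 0.0]
force: [-0.2, 0.3, -0.5]
grip_width: 0.192
grip_force: 43.5
```

{"method": "step_arm", "body": {
  "increments": [
    [[0,0,0.05],[0,0,0],0],
    [[0,0,0.1],[0,0,0],0],
    [[0,0,0.15],[0,0,0],0],
    [[0,0,0.15],[0,0,0],0]
  ]
}}

```text
time_s: 18.6
eef_pos: [557.6, 123.6, 21.9]
ee_rot: [0.0, 1.0, 0.018, 0.0]
force: [-3.2, -0.2, 6.0]
grip_width: 0.191
grip_force: 44.2
```

{"method": "step_arm", "body": {
  "increments": [
    [[0,0,0],[0,0,0],25],
    [[0,0,0],[0,0,0],45],
    [[0,0,0],[0,0,0],50],
    [[0,0,-2],[0,0,0],50],
    [[0,0,-7],[0,0,0],50],
    [[-2,0,-13],[0,0,0],50],
    [[-6,-1,-18],[0,0,10],50],
    [[-8,-1,-20],[0,0,10.8],50]
  ]
}}

```text
time_s: 19.6
eef_pos: [476.5, 131.2, 224.0]
ee_rot: [-0.0, 0.997, -0.078, 0.002]
force: [1.0, -1.3, -0.4]
grip_width: 0.502
grip_force: 0.0
```

```bash
python3 - <<'E'
from h import *
rel([435.3,158,220],-98.8)
c=ctrl.capture("wrist");im=c["img"]
print(proj(c,[435.3,158,114]),proj(c,[435.3,158,76]))
cv2.imwrite("pics/w7.png",im[:,:,::-1])
E
```

```text
pos [476.5 131.2 224. ] closing yaw -98.9 shift [-4.49 -2.01  0.38]  turn z -0.1 (or 179.9) j6 101
[291.81389761 285.25065946] [294.73551901 266.85969722]
```

View pics/w7.png

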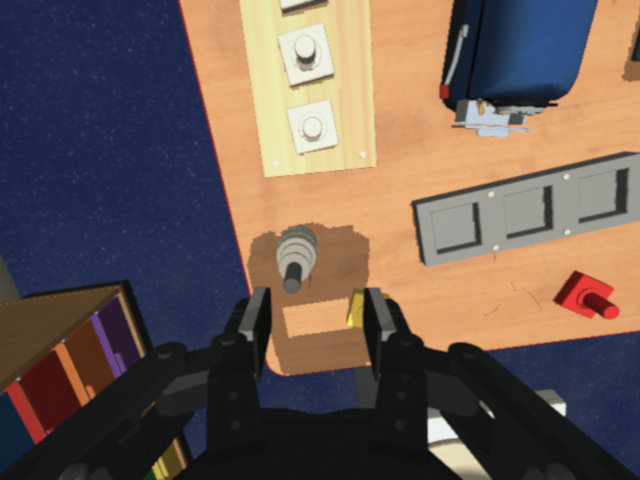

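{"method": "step_arm", "body": {
  "increments": [
    [[-4.4,-2,0],[0,0,0],50],
    [[-4.4,-2,2],[0,0,0],50],
    [[-4.4,-2,6],[0,0,0],50],
    [[-4.4,-2,10],[0,0,0],50],
    [[-4.4,-2,13],[0,0,0],50],
    [[-4.4,-2,13.9],[0,0,0],50],
    [[-4.4,-2,13.9],[0,0,0],50],
    [[-4.4,-2,13.9],[0,0,0],50]
  ]
}}

```text
time_s: 20.65
eef_pos: [437.6, 157.4, 83.3]
ee_rot: [-0.0, 0.997, -0.077, 0.001]
force: [0.3, -0.1, -0.5]
grip_width: 0.498
grip_force: 0.0
```

{"method": "step_arm", "body": {
  "increments": [
    [[0,0,0],[0,0,0],0],
    [[0,0,0],[0,0,0],0],
    [[0,0,0],[0,0,0],0],
    [[0,0,0],[0,0,0],0],
    [[0,0,0],[0,0,0],0]
  ],
  "squeeze": 50
}}

```text
time_s: 21.28
eef_pos: [437.3, 157.4, 82.8]
ee_rot: [-0.0, 0.997, -0.077, 0.001]
force: [-0.7, 0.9, 5.9]
grip_width: 0.16
grip_force: 49.0
```

```bash
python3 - <<'E'
from h import *
# slot_1 approach 70 mm in front
a=np.radians(-9);e=np.array([np.cos(a),np.sin(a)])
for d in (-75,0): print((np.array([602.7,-233.1])+d*e).round(1))
rel(list(np.array([602.7,-233.1])-75*e)+[220],-99)
E
```

```text
[ 528.6 -221.4]
[ 602.7 -233.1]
pos [437.3 157.4  82.8] closing yaw -98.8 shift [ 14.83  36.03 -13.71]  turn z 0.2 (or -179.8) j6 104
```

{"method": "step_arm", "body": {
  "increments": [
    [[0,0,-1],[0,0,0],0],
    [[0,0,-5],[0,0,0],0],
    [[0,0,-11],[0,0,0],0],
    [[0.8,5,-14],[0,0,0],0],
    [[1.6,11,-14],[0,0,0],0],
    [[2.5,17,-14],[0,0,0],0],
    [[3.5,23,-14],[0,0,0],0],
    [[5,28,-14],[0,0,0],0]
  ]
}}

```text
time_s: 22.28
eef_pos: [442.9, -129.1, 222.8]
ee_rot: [0.0, 0.997, -0.077, 0.0]
force: [0.9, 1.3, -0.4]
grip_width: 0.16
grip_force: 49.1
```

{"method": "step_arm", "body": {
  "increments": [
    [[4,4,0],[0,0,0],0],
    [[7,7.5,0],[0,0,0],0],
    [[7,7.5,0],[0,0,0],0],
    [[7,7.5,0],[0,0,0],0]
  ]
}}

```text
time_s: 22.78
eef_pos: [500.7, -211.2, 222.3]
ee_rot: [-0.0, 0.997, -0.077, -0.0]
force: [-0.4, 0.5, -1.2]
grip_width: 0.159
grip_force: 49.1
```

```bash
python3 - <<'E'
from h import *
rel([528.6,-221.4,142],-99)
print(tcp()[2]["grip_width"])
c=ctrl.capture("wrist");im=c["img"]
cv2.imwrite("pics/w8.png",im[:,:,::-1])
for y in (-36,36):
  for x in (-35,10):
    a=np.radians(-9); p=[596.2+x*np.cos(a)-y*np.sin(a),-268.5+x*np.sin(a)+y*np.cos(a),130]; print(x,y,proj(c,p).round(1))
E
```

```text
pos [ 500.7 -211.2  222.3] closing yaw -98.8 shift [2.92 0.59 8.02]  turn z 0.2 (or -179.8) j6 64
0.15863656280880348
-35 -36 [433.1 143.5]
10 -36 [441.1  68.9]
-35 36 [325. 143.]
10 36 [325.8  68.4]
```

View pics/w8.png

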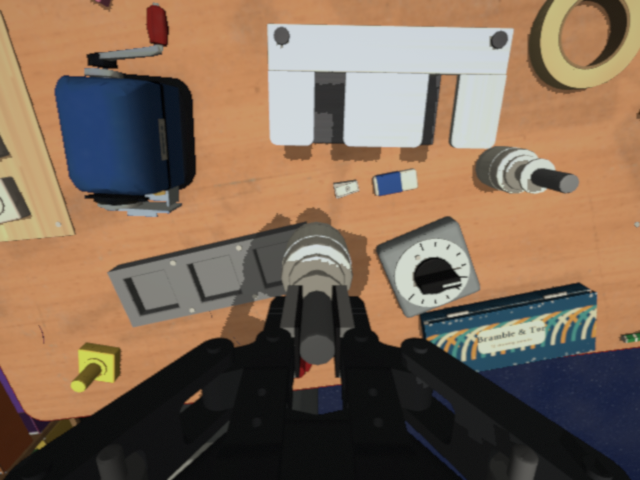

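```bash
python3 - <<'E'
from h import *
c=ctrl.capture("wrist");g=cv2.cvtColor(c["img"],cv2.COLOR_RGB2GRAY).astype(int)
for v in (85,100,115,125):
    d=np.diff(g[v,255:520]); k=[(255+i,int(d[i])) for i in np.where(abs(d)>25)[0]]; print(v,k)
for u in (290,330,400): 
    d=np.diff(g[10:160,u]);print(u,[(10+i,int(d[i])) for i in np.where(abs(d)>25)[0]])
p,r,s=tcp()
for dz in (-30,0,20): print(dz,proj(c,p+r.apply([0,0,dz])).round(1))
for v in (320,335,350): 
    d=np.diff(g[v,285:350]); print(v,[(285+i,int(d[i])) for i in np.where(abs(d)>12)[0]])
for v in (245,255,265):
    d=np.diff(g[v,265:370]); print(v,[(265+i,int(d[i])) for i in np.where(abs(d)>20)[0]])
E
```

```text
85 [(np.int64(268), 26), (np.int64(313), -46), (np.int64(314), -61), (np.int64(315), -40), (np.int64(344), 49), (np.int64(345), 65), (np.int64(346), 30), (np.int64(426), -30), (np.int64(427), -56), (np.int64(428), -54), (np.int64(455), -29), (np.int64(458), 59), (np.int64(459), 40), (np.int64(504), -27)]
100 [(np.int64(268), 27), (np.int64(313), -47), (np.int64(314), -63), (np.int64(315), -37), (np.int64(343), 37), (np.int64(344), 64), (np.int64(345), 43), (np.int64(425), -53), (np.int64(426), -66), (np.int64(427), -31), (np.int64(437), 30), (np.int64(453), -31), (np.int64(456), 61), (np.int64(457), 39), (np.int64(502), -26)]
115 [(np.int64(313), -48), (np.int64(314), -52), (np.int64(343), 55), (np.int64(344), 61), (np.int64(345), 28), (np.int64(423), -46), (np.int64(424), -64), (np.int64(425), -37), (np.int64(436), 29), (np.int64(451), -28), (np.int64(453), 31), (np.int64(454), 65), (np.int64(455), 34), (np.int64(499), -28)]
125 [(np.int64(313), -49), (np.int64(314), -40), (np.int64(342), 35), (np.int64(343), 65), (np.int64(344), 44), (np.int64(422), -46), (np.int64(423), -63), (np.
[... 656 characters left out ...]
64(295), -13), (np.int64(338), 22), (np.int64(339), 38), (np.int64(340), 18), (np.int64(342), -30), (np.int64(343), -33), (np.int64(344), -17)]
350 [(np.int64(298), 14), (np.int64(299), 25), (np.int64(300), 13), (np.int64(333), -18), (np.int64(334), -22)]
245 [(np.int64(339), 21), (np.int64(342), -25), (np.int64(365), 27)]
255 [(np.int64(283), 33), (np.int64(285), -25), (np.int64(288), 23), (np.int64(289), 43), (np.int64(290), 32), (np.int64(305), -24), (np.int64(328), 22), (np.int64(341), -22), (np.int64(342), -37), (np.int64(343), -40), (np.int64(344), -22), (np.int64(347), 21)]
265 [(np.int64(339), 42), (np.int64(340), 32), (np.int64(348), -27), (np.int64(349), -39), (np.int64(350), -30)]
```

```bash
python3 - <<'E'
from h import *
c=ctrl.capture("wrist")
A,B=ray(c,330.0,85.5,130),ray(c,328.9,125.5,130); C,D=ray(c,443.3,85.5,130),ray(c,438.8,125.5,130)
print(A,B,np.degrees(np.arctan2(*(A-B)[::-1])),C,D,np.degrees(np.arctan2(*(C-D)[::-1])))
E_=ray(c,330.5,71.5,130);print("end",E_, "front",ray(c,290,145.5,130))
t=A-C;print("gap",np.linalg.norm(t),np.degrees(np.arctan2(t[1],t[0])))
p,r,s=tcp();print(p)
E
```

```text
[ 601.83473161 -235.36240401] [ 578.01723699 -231.27236149] -9.744037858211504 [ 590.92309534 -306.44947059] [ 567.06662284 -302.63840917] -9.076286406292208
end [ 609.78405763 -236.80069784] front [ 569.36201442 -203.76593977]
gap 71.91964154569206 81.27339321783568
[ 500.88161957 -210.98201766  222.73785433]
```

{"method": "step_arm", "body": {
  "increments": [
    [[1.5,0.4,0],[0,0,0.2],0],
    [[2.76,0.78,2],[0,0,0.2],0],
    [[2.76,0.78,5],[0,0,0.2],0],
    [[2.76,0.78,7.8],[0,0,0.2],0],
    [[2.76,0.78,7.8],[0,0,0.2],0],
    [[2.76,0.78,7.8],[0,0,0.2],0]
  ]
}}

```text
time_s: 23.68
eef_pos: [527.7, -223.8, 145.9]
ee_rot: [0.001, 0.997, -0.078, 0.001]
force: [0.4, -0.6, -0.7]
grip_width: 0.158
grip_force: 49.0
```

```bash
python3 - <<'E'
from h import *
rel([601,-234.7,144.5],-99)
c=ctrl.capture("wrist");g=cv2.cvtColor(c["img"],cv2.COLOR_RGB2GRAY).astype(int)
for v in range(60,190,15):
    d=np.diff(g[v,250:400]); print(v,[(250+i,int(d[i])) for i in np.where(abs(d)>35)[0]])
print(proj(c,[601,-234.7,130]),proj(c,[575.3,-230.6,130]))
cv2.imwrite("pics/w9.png",c["img"][:,:,::-1])
E
```

```text
pos [ 527.7 -223.8  145.9] closing yaw -99.0 shift [ 7.41 -0.07  0.15]  turn z 0.0 (or -180.0) j6 64
60 [(np.int64(252), 47)]
75 [(np.int64(254), 36), (np.int64(255), 63)]
90 []
105 []
120 [(np.int64(292), -43), (np.int64(293), -57), (np.int64(337), 52), (np.int64(338), 49)]
135 [(np.int64(293), -54), (np.int64(294), -42), (np.int64(336), 45), (np.int64(337), 65)]
150 [(np.int64(293), -54), (np.int64(294), -43), (np.int64(336), 52), (np.int64(337), 51)]
165 [(np.int64(293), -53), (np.int64(294), -44), (np.int64(335), 44), (np.int64(336), 64)]
180 [(np.int64(293), -50), (np.int64(294), -52), (np.int64(335), 49), (np.int64(336), 56)]
[314.15887083 138.87317012] [314.18370191 196.21740012]
```

{"method": "step_arm", "body": {
  "increments": [
    [[1,-0.04,0.1],[0,0,0],0],
    [[2,-0.04,0.1],[0,0,0],0],
    [[3,-0.04,0.1],[0,0,0],0],
    [[4,-0.04,0.1],[0,0,0],0],
    [[5,-0.04,0.1],[0,0,0],0],
    [[6,-0.04,0.1],[0,0,0],0],
    [[6,-0.04,0.1],[0,0,0],0]
  ]
}}

```text
time_s: 24.6
eef_pos: [587.1, -232.9, 143.1]
ee_rot: [-0.0, 0.997, -0.078, -0.0]
force: [0.7, 0.0, -0.7]
grip_width: 0.158
grip_force: 49.1
```

No contact forces; continue.

{"method": "step_arm", "body": {
  "increments": [
    [[0.5,0,0],[0,0,0],0],
    [[0.8,0,0],[0,0,0],0],
    [[1.1,0,0],[0,0,0],0],
    [[1.2,0,0],[0,0,0],0],
    [[1.2,0,0],[0,0,0],0]
  ]
}}

```text
time_s: 25.22
eef_pos: [598.4, -234.7, 143.3]
ee_rot: [-0.0, 0.997, -0.078, -0.0]
force: [0.3, 0.0, -1.8]
grip_width: 0.155
grip_force: 49.1
```

{"method": "step_arm", "body": {
  "increments": [
    [[0.1,0,0],[0,0,0],0],
    [[0.15,0,0],[0,0,0],0],
    [[0.15,0,0],[0,0,0],0]
  ]
}}

```text
time_s: 25.6
eef_pos: [599.9, -234.9, 143.3]
ee_rot: [0.0, 0.997, -0.078, 0.0]
force: [0.7, 1.4, -1.6]
grip_width: 0.155
grip_force: 49.1
```

{"method": "step_arm", "body": {
  "increments": [
    [[0.1,0,0],[0,0,0],0],
    [[0.2,0,0],[0,0,0],0],
    [[0.2,0,0],[0,0,0],0]
  ]
}}

```text
time_s: 25.98
eef_pos: [601.9, -235.2, 143.3]
ee_rot: [-0.0, 0.997, -0.078, 0.0]
force: [0.9, -0.5, -0.4]
grip_width: 0.159
grip_force: 49.1
```

{"method": "step_arm", "body": {
  "increments": [
    [[0.1,0,0],[0,0,0],0],
    [[0.1,0,0],[0,0,0],0]
  ]
}}

```text
time_s: 26.22
eef_pos: [602.9, -235.4, 143.3]
ee_rot: [-0.0, 0.997, -0.078, 0.0]
force: [0.4, -0.7, -1.2]
grip_width: 0.158
grip_force: 49.1
```

{"method": "step_arm", "body": {
  "increments": [
    [[0.1,0,0],[0,0,0],0],
    [[0.1,0,0],[0,0,0],0]
  ]
}}

```text
time_s: 26.48
eef_pos: [603.9, -235.6, 143.3]
ee_rot: [0.0, 0.997, -0.078, 0.0]
force: [0.4, 0.2, -1.1]
grip_width: 0.159
grip_force: 49.1
```

{"method": "step_arm", "body": {
  "increments": [
    [[0.1,0,0],[0,0,0],0],
    [[0.1,0,0],[0,0,0],0]
  ]
}}

```text
time_s: 26.72
eef_pos: [604.9, -235.7, 143.3]
ee_rot: [0.0, 0.997, -0.078, 0.0]
force: [0.5, 0.8, -1.2]
grip_width: 0.158
grip_force: 49.1
```

{"method": "step_arm", "body": {
  "increments": [
    [[0.1,0,0],[0,0,0],0],
    [[0.1,0,0],[0,0,0],0]
  ]
}}

```text
time_s: 26.98
eef_pos: [605.5, -235.8, 143.3]
ee_rot: [-0.0, 0.997, -0.078, -0.001]
force: [-3.8, 0.9, -0.1]
grip_width: 0.159
grip_force: 49.1
```

{"method": "step_arm", "body": {
  "increments": [
    [[0.1,0,0],[0,0,0],0],
    [[0.1,0,0],[0,0,0],0]
  ]
}}

```text
time_s: 27.22
eef_pos: [605.9, -235.9, 143.3]
ee_rot: [-0.0, 0.997, -0.078, -0.001]
force: [-7.6, 1.4, 2.3]
grip_width: 0.155
grip_force: 49.4
```

{"method": "step_arm", "body": {
  "increments": [
    [[-0.15,0,0],[0,0,0],0],
    [[-0.15,0,0.1],[0,0,0],0],
    [[-0.15,0,0.15],[0,0,0],0],
    [[-0.15,0,0.15],[0,0,0],0]
  ]
}}

```text
time_s: 27.72
eef_pos: [605.4, -235.8, 141.7]
ee_rot: [0.0, 0.997, -0.078, 0.0]
force: [-2.9, 0.2, -0.8]
grip_width: 0.161
grip_force: 49.2
```

{"method": "step_arm", "body": {
  "increments": [
    [[0,0,0.1],[0,0,0],0],
    [[0,0,0.1],[0,0,0],0]
  ]
}}

```text
time_s: 27.98
eef_pos: [605.4, -235.8, 140.9]
ee_rot: [0.0, 0.997, -0.078, 0.0]
force: [-2.0, 1.3, 1.6]
grip_width: 0.156
grip_force: 49.5
```

{"method": "step_arm", "body": {
  "increments": [
    [[0,0,0.05],[0,0,0],0],
    [[0,0,0],[0,0,0],20],
    [[0,0,0],[0,0,0],35],
    [[0,0,0],[0,0,0],50],
    [[0,0,-2],[0,0,0],50],
    [[0,0,-6],[0,0,0],50],
    [[0,0,-10],[0,0,0],50],
    [[0,0,-10],[0,0,0],50]
  ]
}}

```text
time_s: 28.98
eef_pos: [606.3, -236.3, 244.3]
ee_rot: [0.001, 0.997, -0.078, 0.003]
force: [0.2, 0.1, -0.9]
grip_width: 0.495
grip_force: 0.0
```

```bash
python3 - <<'E'
from h import *
p=tcp()[0]
c=ctrl.capture("wrist");cv2.imwrite("pics/w10.png",c["img"][:,:,::-1])
c["extrinsics"]=c["extrinsics"].copy();c["extrinsics"][:3,3]+=np.array([500.8,-211.1,222.5])-p
print("nozzle top",ray(c,571,182,114))
rel([511,-397,240],-99)
t=ctrl.capture("top");im=t["img"][130:320,180:460,::-1]
cv2.imwrite("pics/t3.png",cv2.resize(im,None,fx=2.8,fy=2.8,interpolation=cv2.INTER_CUBIC))
E
```

```text
nozzle top [ 511.10487314 -403.82529637]
pos [ 605.7 -235.9  241.7] closing yaw -99.0 shift [-6.83 17.39  0.18]  turn z 0.0 (or -180.0) j6 67
```

{"method": "step_arm", "body": {
  "increments": [
    [[-3,6,0],[0,0,0],50],
    [[-6,12,0],[0,0,0],50],
    [[-10,17.5,0],[0,0,0],50],
    [[-10,17.5,0],[0,0,0],50],
    [[-10,17.5,0],[0,0,0],50]
  ]
}}

```text
time_s: 29.7
eef_pos: [478.8, -393.0, 239.8]
ee_rot: [-0.001, 0.997, -0.079, -0.0]
force: [0.2, 0.7, 0.4]
grip_width: 0.501
grip_force: 0.0
```

```bash
python3 - <<'E'
from h import *
rel([511,-398,84],-99)
c=ctrl.capture("wrist");im=c["img"]
u,v=proj(c,[511,-399,114]).astype(int);print(u,v)
s=im[v-75:v+75,u-100:u+100,::-1]
# also rack slot_1 area for a check of the hung bottle
a,b=proj(c,[602,-235,150]).astype(int);print(a,b)
o=np.zeros((600,800,3),np.uint8);o[:450,:600]=cv2.resize(s,None,fx=3,fy=3,interpolation=cv2.INTER_CUBIC)
t=cv2.imread("pics/t3.png")[130:300,470:700];o[430:600,570:800]=t
q=im[max(b-60,0):b+60,max(a-50,0):a+50,::-1];o[:q.shape[0]*2,600:600+q.shape[1]*2]=cv2.resize(q,None,fx=2,fy=2)[:,:200]
cv2.imwrite("pics/w11.png",o)
E
```

```text
pos [ 478.8 -393.   239.8] closing yaw -99.1 shift [ 3.27  0.   15.58]  turn z -0.1 (or 179.9) j6 49
317 187
39 96
```

View pics/w11.png

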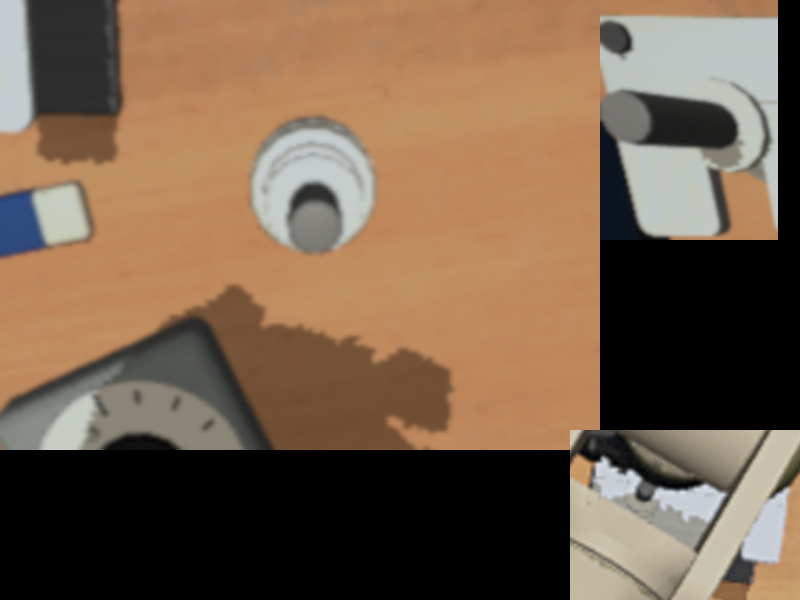

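{"method": "step_arm", "body": {
  "increments": [
    [[2,0.3,0],[0,0,0],50],
    [[3.1,0.45,3],[0,0,0],50],
    [[3.1,0.45,8],[0,0,0],50],
    [[3.1,0.45,12],[0,0,0],50],
    [[3.1,0.45,15],[0,0,0],50],
    [[3.1,0.45,15.6],[0,0,0],50],
    [[3.1,0.45,15.6],[0,0,0],50]
  ]
}}

```text
time_s: 30.62
eef_pos: [510.0, -401.7, 85.5]
ee_rot: [0.0, 0.997, -0.078, 0.0]
force: [-0.1, -1.0, 0.7]
grip_width: 0.503
grip_force: 0.0
```

{"method": "step_arm", "body": {
  "increments": [
    [[0,0,0],[0,0,0],0],
    [[0,0,0],[0,0,0],0],
    [[0,0,0],[0,0,0],0],
    [[0,0,0],[0,0,0],0],
    [[0,0,0],[0,0,0],0]
  ]
}}

```text
time_s: 31.25
eef_pos: [509.7, -402.4, 86.2]
ee_rot: [0.001, 0.997, -0.078, 0.001]
force: [-0.5, 1.8, 5.9]
grip_width: 0.158
grip_force: 48.9
```

{"method": "step_arm", "body": {
  "increments": [
    [[0,0,-1],[0,0,0],0],
    [[0,0,-5],[0,0,0],0],
    [[0,0,-6.2],[0,0,0],0],
    [[0,0,-6.2],[0,0,0],0]
  ]
}}

```text
time_s: 31.75
eef_pos: [509.1, -402.4, 147.0]
ee_rot: [0.0, 0.997, -0.078, 0.0]
force: [0.1, 0.6, -2.1]
grip_width: 0.157
grip_force: 48.9
```

```bash
python3 - <<'E'
from h import *
a=np.radians(-9);e=np.array([np.cos(a),np.sin(a)])
h=np.array([589.8,-305.8])
print((h-75*e).round(1));rel(list(h-75*e)+[145],-99)
E
```

```text
[ 515.7 -294.1]
pos [ 509.1 -402.4  147. ] closing yaw -99.0 shift [ -1.04 -10.8    0.2 ]  turn z 0.0 (or -180.0) j6 50
```

{"method": "step_arm", "body": {
  "increments": [
    [[-1.04,-4,0],[0,0,0],0],
    [[-1.04,-8,0],[0,0,0],0],
    [[-1.04,-10.8,0],[0,0,0],0],
    [[-1.04,-10.8,0],[0,0,0],0],
    [[-1.04,-10.8,0],[0,0,0],0]
  ]
}}

```text
time_s: 32.38
eef_pos: [515.4, -294.4, 145.9]
ee_rot: [-0.0, 0.997, -0.079, -0.001]
force: [0.1, -0.2, -0.8]
grip_width: 0.156
grip_force: 49.0
```

```bash
python3 - <<'E'
from h import *
rel([589.8,-305.8,147],-99)
c=ctrl.capture("wrist");g=cv2.cvtColor(c["img"],cv2.COLOR_RGB2GRAY).astype(int)
for v in range(120,195,15):
    d=np.diff(g[v,250:400]); print(v,[(250+i,int(d[i])) for i in np.where(abs(d)>35)[0]])
print(proj(c,[589.8,-305.8,130]),proj(c,[564.1,-301.7,130]))
for v in (335,350): 
    d=np.diff(g[v,285:350]); print(v,[(285+i,int(d[i])) for i in np.where(abs(d)>12)[0]])
E
```

```text
pos [ 515.4 -294.4  145.9] closing yaw -99.0 shift [ 7.53 -0.04 -0.12]  turn z -0.0 (or 180.0) j6 58
120 [(np.int64(293), -46), (np.int64(294), -56), (np.int64(338), 55), (np.int64(339), 37)]
135 [(np.int64(293), -46), (np.int64(294), -57), (np.int64(337), 47), (np.int64(338), 54)]
150 [(np.int64(293), -41), (np.int64(294), -54), (np.int64(337), 56), (np.int64(338), 38)]
165 [(np.int64(293), -40), (np.int64(294), -55), (np.int64(336), 45), (np.int64(337), 55)]
180 [(np.int64(294), -50), (np.int64(295), -40), (np.int64(336), 55), (np.int64(337), 37)]
[314.78522439 136.02040669] [314.81823778 193.68042372]
335 [(np.int64(289), 15), (np.int64(290), 30), (np.int64(291), 25), (np.int64(293), -23), (np.int64(294), -29), (np.int64(295), -13), (np.int64(299), 25), (np.int64(333), -19), (np.int64(334), -20), (np.int64(338), 19), (np.int64(339), 34), (np.int64(342), -26), (np.int64(343), -29), (np.int64(344), -13)]
350 [(np.int64(299), 27), (np.int64(300), 46), (np.int64(301), 31), (np.int64(310), -14), (np.int64(323), 16), (np.int64(324), 17), (np.int64(331), -16), (np.int64(332), -35), (np.int64(333), -35)]
```

{"method": "step_arm", "body": {
  "increments": [
    [[1,-0.03,-0.1],[0,0,0],0],
    [[2,-0.03,-0.1],[0,0,0],0],
    [[3,-0.03,-0.1],[0,0,0],0],
    [[4,-0.03,-0.1],[0,0,0],0],
    [[5,-0.03,-0.1],[0,0,0],0],
    [[6,-0.03,-0.1],[0,0,0],0],
    [[6.8,-0.03,-0.1],[0,0,0],0],
    [[6.8,-0.03,-0.1],[0,0,0],0]
  ]
}}

```text
time_s: 33.42
eef_pos: [583.3, -304.3, 147.6]
ee_rot: [-0.0, 0.997, -0.078, -0.0]
force: [0.5, -0.3, -0.9]
grip_width: 0.152
grip_force: 49.0
```

{"method": "step_arm", "body": {
  "increments": [
    [[0.2,0,0],[0,0,0],0],
    [[0.4,0,0],[0,0,0],0],
    [[0.4,0,0],[0,0,0],0]
  ]
}}

```text
time_s: 33.8
eef_pos: [586.9, -305.0, 147.8]
ee_rot: [0.0, 0.997, -0.078, 0.0]
force: [-0.2, 0.1, -1.1]
grip_width: 0.161
grip_force: 49.0
```

{"method": "step_arm", "body": {
  "increments": [
    [[0.1,0,0],[0,0,0],0],
    [[0.2,0,0],[0,0,0],0],
    [[0.2,0,0],[0,0,0],0]
  ]
}}

```text
time_s: 34.17
eef_pos: [588.9, -305.3, 147.8]
ee_rot: [0.0, 0.997, -0.078, 0.0]
force: [0.0, -0.1, -1.1]
grip_width: 0.156
grip_force: 49.0
```

{"method": "step_arm", "body": {
  "increments": [
    [[0.1,0,0],[0,0,0],0],
    [[0.15,0,0],[0,0,0],0],
    [[0.15,0,0],[0,0,0],0]
  ]
}}

```text
time_s: 34.55
eef_pos: [590.0, -305.5, 147.8]
ee_rot: [-0.0, 0.997, -0.078, -0.0]
force: [-3.2, 1.5, 0.8]
grip_width: 0.156
grip_force: 49.1
```

{"method": "step_arm", "body": {
  "increments": [
    [[0.1,0,0],[0,0,0],0],
    [[0.1,0,0],[0,0,0],0]
  ]
}}

```text
time_s: 34.8
eef_pos: [590.5, -305.5, 147.8]
ee_rot: [-0.0, 0.997, -0.078, -0.001]
force: [-7.5, 1.5, 1.9]
grip_width: 0.157
grip_force: 49.3
```

{"method": "step_arm", "body": {
  "increments": [
    [[0.1,0,0],[0,0,0],0],
    [[0.1,0,0],[0,0,0],0]
  ]
}}

```text
time_s: 35.05
eef_pos: [590.9, -305.6, 147.8]
ee_rot: [-0.0, 0.997, -0.078, -0.002]
force: [-11.4, 1.8, 3.7]
grip_width: 0.157
grip_force: 49.4
```

{"method": "step_arm", "body": {
  "increments": [
    [[-0.25,0,0],[0,0,0],0],
    [[-0.25,0,0.15],[0,0,0],0],
    [[-0.25,0,0.25],[0,0,0],0],
    [[-0.25,0,0.25],[0,0,0],0]
  ]
}}

```text
time_s: 35.55
eef_pos: [589.9, -305.4, 145.1]
ee_rot: [-0.0, 0.997, -0.078, -0.0]
force: [-1.4, 0.0, -0.7]
grip_width: 0.16
grip_force: 49.2
```

{"method": "step_arm", "body": {
  "increments": [
    [[0,0,0.1],[0,0,0],0],
    [[0,0,0.1],[0,0,0],0]
  ]
}}

```text
time_s: 35.8
eef_pos: [589.9, -305.4, 144.3]
ee_rot: [-0.0, 0.997, -0.078, 0.0]
force: [-2.3, 0.4, -0.1]
grip_width: 0.158
grip_force: 49.3
```

{"method": "step_arm", "body": {
  "increments": [
    [[0,0,0.1],[0,0,0],0],
    [[0,0,0.1],[0,0,0],0]
  ]
}}

```text
time_s: 36.05
eef_pos: [589.9, -305.4, 144.2]
ee_rot: [0.0, 0.997, -0.078, 0.0]
force: [-3.9, 2.1, 5.8]
grip_width: 0.156
grip_force: 49.9
```

{"method": "step_arm", "body": {
  "increments": [
    [[0,0,0.05],[0,0,0],0],
    [[0,0,0.05],[0,0,0],0]
  ]
}}

```text
time_s: 36.3
eef_pos: [590.0, -305.4, 144.2]
ee_rot: [0.0, 0.997, -0.078, 0.0]
force: [-5.4, 1.9, 8.5]
grip_width: 0.154
grip_force: 50.0
```

{"method": "step_arm", "body": {
  "increments": [
    [[0,0,0],[0,0,0],20],
    [[0,0,0],[0,0,0],35],
    [[0,0,0],[0,0,0],45],
    [[0,0,-2],[0,0,0],45],
    [[0,0,-6],[0,0,0],45],
    [[-4,0,-10],[0,0,0],45],
    [[-10,0,-11],[0,0,0],45],
    [[-16,1,-11],[0,0,0],45]
  ]
}}

```text
time_s: 37.3
eef_pos: [428.9, -289.8, 253.7]
ee_rot: [0.001, 0.997, -0.078, 0.001]
force: [-0.1, -1.5, 0.2]
grip_width: 0.455
grip_force: 0.0
```

{"method": "step_arm", "body": {
  "increments": [
    [[-6,1,0],[0,0,0],45],
    [[-6,1,0],[0,0,0],45],
    [[-6,1,0],[0,0,0],45]
  ]
}}

```text
time_s: 37.67
eef_pos: [369.9, -291.1, 253.1]
ee_rot: [0.0, 0.997, -0.079, 0.0]
force: [-0.0, 0.1, -0.2]
grip_width: 0.449
grip_force: 0.0
```

```bash
python3 - <<'E'
from h import *
rel([413,-318.5,100],None)
t=ctrl.capture("top");w=ctrl.capture("wrist");s=ctrl.capture("scene")
o=np.zeros((600,800,3),np.uint8)
o[:300,:400]=cv2.resize(t["img"][130:280,180:380,::-1],(400,300),interpolation=cv2.INTER_CUBIC)
o[:300,400:]=cv2.resize(w["img"][:,:,::-1],(400,300),interpolation=cv2.INTER_AREA)
o[300:,:400]=cv2.resize(s["img"][190:340,290:490,::-1],(400,300),interpolation=cv2.INTER_CUBIC)
k=w["img"]; u,v=proj(w,[413,-318.5,61]).astype(int); print(u,v)
u0,v0=max(u-100,0),max(v-75,0); o[300:,400:]=cv2.resize(k[v0:v0+150,u0:u0+200,::-1],(400,300),interpolation=cv2.INTER_CUBIC); print(u0,v0)
cv2.imwrite("pics/m1.png",o)
# bar direction: white pointer & black bar mask
E
```

```text
pos [ 369.9 -291.1  253.1] closing yaw -99.0 shift [ 4.67  2.02 15.32] 
337 160
237 85
```

View pics/m1.png

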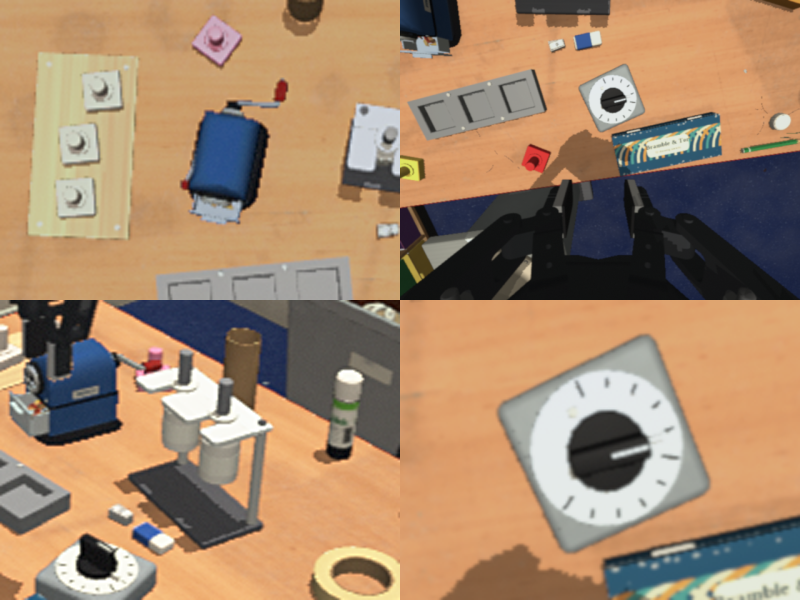

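```bash
python3 - <<'E'
from h import *
t=ctrl.capture("top");print("far stamp",ray(t,231,175,19).round(1))
a=np.radians(86.3)
for q in [ray(t,231,175,19)]: 
    d=q-[620.9,119.5]; ey=np.array([np.cos(np.radians(-3.2)),np.sin(np.radians(-3.2))]); print("board long/short",d@ey, d@[-ey[1],ey[0]])
w=ctrl.capture("wrist");g=cv2.cvtColor(w["img"],cv2.COLOR_RGB2GRAY)
m=(g<70).astype(np.uint8);n,l,st,ce=cv2.connectedComponentsWithStats(m)
i=l[161,328] or l[155,341];print(st[i],ce[i])
pts=[]
cn=cv2.findContours((l==i).astype(np.uint8),0,2)[0][0];cc,r=cv2.minEnclosingCircle(cn);print(cc,r, ray(w,*cc,40),ray(w,*ce[i],45))
yy,xx=np.mgrid[:480,:640];h=cv2.convexHull(cn);hm=np.zeros_like(g);cv2.fillPoly(hm,[h],1)
b=(hm>0)&(g>110);P=np.c_[xx[b],yy[b]].astype(np.float32);print(len(P))
W=np.array([ray(w,*p,61) for p in P]);vx,vy,x0,y0=cv2.fitLine(W.astype(np.float32),2,0,.01,.01).ravel();print("pointer line yaw",np.degrees(np.arctan2(vy,vx)),W.mean(0),W.min(0),W.max(0))
print(g[140:182:2,322:364:2])
E
```

```text
far stamp [682.9  93.6]
board long/short 63.30886375046973 -22.36487150923436
[ 322  141   40   39 1089] [339.87878788 159.85858586]
(341.0179748535156, 160.4071807861328) 20.045507431030273 [ 410.62059632 -322.55336846] [ 411.88796537 -321.22586814]
67
pointer line yaw -87.20463 [ 411.32066005 -332.11159879] [ 404.96989897 -340.72192464] [ 413.59288479 -323.00852473]
[[225 229 231 233 233 230 210 144 122 121 107 114 167 217 228 232 232 233
  233 233 231]
 [215 224 231 230 209 130  66  49  50  50  49  50  51  71 127 205 231 233
  233 233 233]
 [226 228 229 169  67  49  50  51  50  50  50  50  50  49  48  83 196 231
  233 232 232]
 [233 230 177  63  50  51  50  50  49  49  49  49  48  48  48  47  83 194
  231 233 232]
 [231 181  69  49  50  49  49  49  49  50  49  48  47  47  47  47  47  78
  207 233 232]
 [203  87  48  50  50  49  49  49  50  49  48  48  47  47  47  46  42  38
  138 226 232]
 [172  53  49  48  48  49  49  49  49  48  47  47  45  40  31  24  18  16
   44 144 217]
 [116  46  48  49  49  49  48  48  46  42  33  27  18  18  20  27  35  41
   48  64 192]
 [ 79  47  48  48
[... 440 characters left out ...]
4  44  42  43  42  42  42  40  39  39  37  33  28  24  30  38
   61 195 231]
 [126  43  41  41  40  40  38  38  35  33  30  31  28  30  37  39  40  41
  106 225 232]
 [182  55  37  37  36  33  31  31  31  37  40  42  42  42  41  41  41  52
  166 230 232]
 [195  87  34  27  23  27  36  42  42  43  42  43  41  40  41  41  46 137
  225 232 232]
 [210 177 121  52  39  42  42  42  42  41  42  41  41  41  41  43 123 223
  232 232 232]
 [232 232 226 161  60  42  42  43  41  40  41  40  41  41  58 126 213 232
  232 232 232]
 [232 232 232 227 185 117  61  45  40  40  41  41  56 120 198 228 232 232
  232 232 232]
 [232 232 232 232 232 227 197 157 132 119 133 144 198 227 232 232 232 232
  232 232 232]]
```

```bash
python3 - <<'E'
from h import *
w=ctrl.capture("wrist")
for (a,b,z) in [((325,160),(356,152),61),((330,172),(352,166),61),((345,162.5),(359,158),61)]:
    A,B=ray(w,*a,z),ray(w,*b,z);d=B-A;print(np.degrees(np.arctan2(d[1],d[0])),A,B)
rel([412,-320.5,110],-174); print(np.degrees(ctrl.sense()["joints"]).round(0))
E
```

```text
-84.67695527853517 [ 415.56613995 -306.20640755] [ 418.39726775 -336.59215781]
-83.72579786098616 [ 403.47643173 -309.32430791] [ 405.88051167 -331.19045258]
-81.23441587878864 [ 410.23519074 -324.92642517] [ 412.36979446 -338.77012337]
pos [ 370.  -290.7  252.5] closing yaw -98.9 shift [ 4.62  2.3  14.25]  turn z 75.1 (or -104.9) j6 46
[-52.  10.  93.   0.  77.  46.]
```

{"method": "step_arm", "body": {
  "increments": [
    [[2,1,3],[0,0,10],50],
    [[4.5,2.3,6],[0,0,20],50],
    [[4.5,2.3,9],[0,0,30],50],
    [[4.5,2.3,12],[0,0,40],50],
    [[4.5,2.3,13],[0,0,50],50],
    [[4.5,2.3,13],[0,0,60],50],
    [[4.5,2.3,13],[0,0,70],50],
    [[4.5,2.3,13],[0,0,75],50]
  ]
}}

```text
time_s: 38.98
eef_pos: [410.6, -320.5, 122.6]
ee_rot: [-0.0, 0.742, -0.67, -0.0]
force: [-0.6, -0.9, -0.0]
grip_width: 0.499
grip_force: 0.0
```

{"method": "step_arm", "body": {
  "increments": [
    [[0,0,0],[0,0,0],50],
    [[0,0,0],[0,0,0],50]
  ]
}}

```text
time_s: 39.22
eef_pos: [410.4, -320.5, 122.7]
ee_rot: [0.0, 0.744, -0.668, -0.0]
force: [-0.8, 0.1, -1.3]
grip_width: 0.499
grip_force: 0.0
```

```bash
python3 - <<'E'
from h import *
rel([411,-320.5,44],-174)
E
```

```text
pos [ 410.4 -320.5  122.7] closing yaw -173.9 shift [ 0.01 -0.06  7.87]  turn z 0.1 (or -179.9) j6 123
```

{"method": "step_arm", "body": {
  "increments": [
    [[0,0,3],[0,0,0],50],
    [[0,0,6],[0,0,0],50],
    [[0,0,7.5],[0,0,0],50],
    [[0,0,7.8],[0,0,0],50],
    [[0,0,7.8],[0,0,0],50]
  ]
}}

```text
time_s: 39.85
eef_pos: [410.6, -320.9, 45.5]
ee_rot: [0.0, 0.743, -0.669, 0.001]
force: [-0.0, 0.3, -0.2]
grip_width: 0.497
grip_force: 0.0
```

{"method": "step_arm", "body": {
  "increments": [
    [[0,0,0],[0,0,0],0],
    [[0,0,0],[0,0,0],0],
    [[0,0,0],[0,0,0],0],
    [[0,0,0],[0,0,0],0],
    [[0,0,0],[0,0,0],0]
  ],
  "squeeze": 30
}}

```text
time_s: 40.48
eef_pos: [410.2, -320.9, 45.6]
ee_rot: [0.0, 0.743, -0.669, 0.0]
force: [-3.9, 1.1, 7.0]
grip_width: 0.135
grip_force: 32.6
```

{"method": "step_arm", "body": {
  "increments": [
    [[0,0,0],[0,0,-10],0],
    [[0,0,0],[0,0,-20],0],
    [[0,0,0],[0,0,-30],0],
    [[0,0,0],[0,0,-40],0],
    [[0,0,0],[0,0,-50],0],
    [[0,0,0],[0,0,-60],0],
    [[0,0,0],[0,0,-70],0],
    [[0,0,0],[0,0,-75],0]
  ]
}}

```text
time_s: 41.48
eef_pos: [409.4, -321.6, 45.6]
ee_rot: [0.001, 0.997, -0.076, -0.001]
force: [-10.4, -3.3, 5.6]
grip_width: 0.13
grip_force: 32.6
```

{"method": "step_arm", "body": {
  "increments": [
    [[0,0,0],[0,0,-4],0],
    [[0,0,0],[0,0,-8],0],
    [[0,0,0],[0,0,-12],0],
    [[0,0,0],[0,0,-16],0],
    [[0,0,0],[0,0,-16],0]
  ]
}}

```text
time_s: 42.1
eef_pos: [409.4, -321.8, 45.6]
ee_rot: [0.001, 0.998, 0.062, -0.001]
force: [-9.4, -6.1, 6.5]
grip_width: 0.13
grip_force: 32.5
```

```bash
python3 - <<'E'
from h import *
rel([411,-320.5,44],None);print(ctrl.sense()["wrist_torque"].round(2),ctrl.sense()["force"].round(1))
E
```

```text
pos [ 409.4 -321.8   45.6] closing yaw -82.9 shift [ 0.18 -0.11  0.16] 
[-0.86  1.67  0.03] [-9.4 -6.1  6.5]
```

{"method": "step_arm", "body": {
  "increments": [
    [[-0.1,0.05,0],[0,0,-3],0],
    [[-0.1,0.05,0],[0,0,-6],0],
    [[-0.1,0.05,0],[0,0,-6],0]
  ]
}}

```text
time_s: 42.48
eef_pos: [409.3, -322.0, 45.6]
ee_rot: [0.001, 0.994, 0.113, 0.0]
force: [-4.3, -3.2, 7.0]
grip_width: 0.132
grip_force: 32.5
```

```bash
python3 - <<'E'
from h import *
rel([411,-320.5,44],None);print(ctrl.sense()["wrist_torque"].round(2),ctrl.sense()["force"].round(1))
E
```

```text
pos [ 409.3 -322.    45.6] closing yaw -77.0 shift [ 0.2  -0.11  0.16] 
[-0.41  0.72  0.02] [-4.3 -3.2  7. ]
```

{"method": "step_arm", "body": {
  "increments": [
    [[0,0,0],[0,0,-2],0],
    [[0,0,0],[0,0,-4],0],
    [[0,0,0],[0,0,-4],0]
  ]
}}

```text
time_s: 42.85
eef_pos: [409.3, -322.0, 45.6]
ee_rot: [0.001, 0.989, 0.147, 0.0]
force: [-4.1, -3.8, 6.0]
grip_width: 0.131
grip_force: 32.8
```

```bash
python3 - <<'E'
from h import *
rel([411,-320.5,44],None);print(ctrl.sense()["wrist_torque"].round(2),ctrl.sense()["force"].round(1))
E
```

```text
pos [ 409.3 -322.    45.6] closing yaw -73.1 shift [ 0.21 -0.1   0.16] 
[-0.48  0.78 -0.38] [-4.1 -3.8  6. ]
```

{"method": "step_arm", "body": {
  "increments": [
    [[0,0,0],[0,0,-1],0],
    [[0,0,0],[0,0,-2],0],
    [[0,0,0],[0,0,-2],0]
  ]
}}

```text
time_s: 43.22
eef_pos: [409.3, -322.0, 45.6]
ee_rot: [0.001, 0.987, 0.164, 0.0]
force: [-4.7, -2.2, 6.1]
grip_width: 0.132
grip_force: 39.2
```

```bash
python3 - <<'E'
from h import *
rel([411,-320.5,44],None);print(ctrl.sense()["wrist_torque"].round(2),ctrl.sense()["force"].round(1))
E
```

```text
pos [ 409.3 -322.    45.6] closing yaw -71.2 shift [ 0.21 -0.09  0.16] 
[-0.52  0.86 -0.79] [-4.7 -2.2  6.1]
```

{"method": "step_arm", "body": {
  "increments": [
    [[0,0,0],[0,0,2],0],
    [[0,0,0],[0,0,2],0],
    [[0,0,0],[0,0,2],20],
    [[0,0,0],[0,0,2],50],
    [[0,0,0],[0,0,2],50],
    [[0,0,-2],[0,0,2],50],
    [[0,0,-7],[0,0,2],50],
    [[-3,0,-12],[0,0,2],50]
  ]
}}

```text
time_s: 44.22
eef_pos: [381.4, -330.4, 166.0]
ee_rot: [-0.0, 0.989, 0.149, 0.0]
force: [0.2, -1.1, -0.1]
grip_width: 0.498
grip_force: 0.0
```

{"method": "step_arm", "body": {
  "increments": [
    [[-6,3,-3],[0,0,0],50],
    [[-8,9,-6],[0,0,0],50],
    [[-8,14,-6],[0,0,0],50],
    [[-8,14,-6],[0,0,0],50],
    [[-8,14,-6],[0,0,0],50]
  ]
}}

```text
time_s: 44.85
eef_pos: [345.4, -487.5, 224.1]
ee_rot: [-0.001, 0.989, 0.148, -0.0]
force: [-0.3, 0.7, -0.4]
grip_width: 0.501
grip_force: 0.0
```

```bash
python3 - <<'E'
from h import *
print(tcp()[0])
t=ctrl.capture("top");im=t["img"];hsv=cv2.cvtColor(im,cv2.COLOR_RGB2HSV);g=cv2.cvtColor(im,cv2.COLOR_RGB2GRAY)
# stamps on board: low saturation bright blobs
b=((hsv[...,1]<60)&(hsv[...,2]>120)).astype(np.uint8);b[:, :195]=0;b[:,252:]=0;b[:150]=0;b[255:]=0
n,l,st,ce=cv2.connectedComponentsWithStats(b)
ey=np.array([np.cos(np.radians(-3.2)),np.sin(np.radians(-3.2))])
for i in range(1,n):
    if st[i,4]>100:
        q=ray(t,*ce[i],19);d=q-[620.9,119.5];print(st[i],q.round(1),"long/short",(d@ey).round(1),(d@[-ey[1],ey[0]]).round(1))
# knob: white pixels inside black disc
c=proj(t,[410,-321.5,61]).round().astype(int);print(c);print(g[c[1]-11:c[1]+12,c[0]-11:c[0]+12])
E
```

```text
[ 345.41059877 -487.45291404  224.13907054]
[221 165  20  20 342] [683.8  94.7] long/short 64.2 -21.2
[209 192  21  20 356] [620.4 121.9] long/short -0.6 2.4
[207 219  21  20 356] [556.6 125.9] long/short -64.5 2.8
[412 288]
[[205 190 200 203 172 183 204 209 210 211 209 209 208 206 206 205 205 205
  205 204 205 206 190]
 [203 187 194 208 203 190 165 154 138 131 136 179 207 209 209 206 205 204
  205 202 171 180 199]
 [206 205 206 211 176 123  79  93 125  80  54  98 129 158 202 210 206 205
  204 187 155 190 206]
 [207 208 190 148  94  40  36  86 195 127  45  43  51  81 139 200 209 207
  205 200 195 203 207]
 [209 190 130  72  32   5  30  69 162 122  63  33  43  46  67 140 201 209
  206 205 205 205 206]
 [210 150  70  49  28   7  22  64 139 144  86  39  44  47  41  71 155 204
  207 205 205 205 206]
 [174  95  51  51  31  21  16  48  97 167 106  42  46  51  48  44  99 200
  210 207 204 205 203]
 [142  59  50  55  38  20  11  36  77 175 115  49  33  50  50  43  59 155
  202 206 205 204 173]
 [131  53  54  55  53  32  11  25  65 149 147  87  39  47  52  45  45 112
  200 208 206 205 197]
 [
[... 656 characters left out ...]
207 205 204 205 206]
 [209 174 113  60  47  52  52  34  21  15  51  53  46  39  43 126 195 208
  206 205 205 205 206]
 [208 204 170 120  63  43  43  42  23   9  29  45  42  45  64 163 205 207
  206 204 206 205 206]
 [206 208 205 202 153 101  81  58  33  30  36  52  80 121 131 194 207 206
  205 187 198 205 207]
 [197 206 207 209 204 203 205 151 102 114 117 127 193 205 200 206 206 205
  203 163 141 175 200]
 [194 205 205 206 207 208 209 174 155 157 156 159 203 209 207 206 204 204
  205 197 193 199 192]
 [204 205 204 205 205 205 207 201 202 201 202 201 205 206 206 204 205 205
  205 206 207 206 183]
 [207 206 205 204 203 205 205 205 206 208 207 206 204 205 204 187 198 205
  206 206 206 188 165]]
```

```bash
python3 -c "
from rig import ctrl
print(ctrl.finish_job())"
```

```text
the job is handed in; nothing more can be done
None
```

I handed the job in at about 45 s: all three stamps are standing on the drying board, both bottles hang fully home in their own slots, and the knob went back to its zero stop last; the far stamp shifted about 22 mm during the run but is still wholly on the board.

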